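# Pack the measuring microphones and latch the case

## Robot

A 6-joint arm with a two-finger parallel gripper is mounted at the origin on the work surface. World frame = base frame: x ahead of the robot, y to its left, z up, the work surface at z = 0. Lengths are in mm, angles in rad, forces in N, time in s.
With the tool pointing down it reaches from about 400 to 925 mm from the base axis. Payload 12.5 kg.
Tool frame: the origin (TCP) lies midway between the tips of the shut fingers; the grasp point (between the pads) lies 19 mm behind it; z points along the fingers, y is the line along which they close (so a half turn about z gives the same grasp; the last joint's range is limited). The gripper opens to 95 mm and grips with 3 to 60 N. Pads are 20 mm wide; open, the fingers measure 119 mm over their backs; the gripper's body (75 mm by 180 mm) begins 59 mm behind the grasp point.
Start: joints at [1.126, 0.491, 1.559, -0, 1.092, -0.106], TCP at [207.706, 589.495, 214.661] pointing down, gripper open.
Joint ranges: [-3.1, 3.1], [-0.84, 2.19], [0.05, 2.79], [-1.13, 4.28], [0.06, 2.93], [-2.69, 2.69]. Speed limits (rad/s): [2.22, 2.22, 2.79, 3.14, 3.14, 3.14].

## Interface

Orientations are given as [roll, pitch, yaw] about the fixed x, y, z axes, in that order (R = Rz(yaw) Ry(pitch) Rx(roll)).
In Python, from cell import env gives the robot as it stands.
- The arm moves only by the tool arm_command, never from a script. Its argument "targets" is a list of rows, each a list of 5 numbers: the shift along the tool's x, y, z in mm, then the turn about the tool's z in degrees, then the opening, from 0 (shut) to 1 (fully open). In form: [[tx, ty, tz, roll, fingers], ...]. A call has 1 to 5 rows; each row is the pose to reach, as a shift and turn from the pose commanded when the call began, along the tool's axes at that moment; what a row does not reach only later rows make up. A row lasts 1/10 s, in which the tool goes at most 50 mm and 8.59 degrees, less where a joint would pass 70% of its speed; a pose out of reach is approached as far as the arm can. A call with a gripper value outside its range is refused whole. The fingers move at their own pace and stop on an object; the grip force is fixed at half the most. Time passes only in rows, so rows that repeat a pose let the fingers close. It gives the time, the measured TCP pose, the force, the opening and the grip force at its end, in the units of the state.
- env.state(): the state, without advancing time (a new reading comes with each control period).
- env.read_camera(name): name is "scene" or "top" or "wrist"; returns a dict with "frame" (400x640x3 uint8, red, green, blue), "vertical_fov" (degrees; the focal length in pixels is half the picture's height over the tangent of half this angle, whatever the lens; pixels are square), "cx", "cy" (the principal point, pixels), "world_from_camera" (4x4, takes a point from camera to world coordinates); the wrist camera has in their place "hand_eye" (4x4, takes a point from camera to tool coordinates, whose origin is the TCP and whose axes are the flange's). Camera axes: x right, y down, z forward; pixel columns grow to the right and rows downward; lengths in mm; the calibration is good to about 2 mm. A picture is of the moment at which its call begins: read the wrist's pose just before it. There is no depth.
- env.job_done(): hands the job in; it is judged then, once.
The state is a dict: "t": time; "joints": joint angles; "qvel": joint speeds; "tau": joint torques, N m; "eef_pos": TCP position; "tcp_rot": TCP orientation; "ft_force": force on the tool from outside, world axes, zero at the start; "moment": the same for the moment, N m; "opening": opening from 0.0 (shut) to 1.0 (fully open); "grip_force": force on a finger pad.
Only numpy, scipy, OpenCV 4.12 (cv2) and the standard library are available. Lean on these libraries where they do the work, as an engineer would, in place of code of your own. Each camera call takes 0.05 s, during which the arm holds its last target. There are 200 camera calls.

## Task

Pack up the measuring kit: pull every microphone up out of its spring clip on the rail and lay it in a free notch of the foam in the open case, either way round, and stand the calibrator upright in the case's side compartment. Then lower the lid without slamming it, hook the latch's wire loop over the keeper on the lid, and push the latch lever down past its toggle point until it lies home against the case. Leave the other things on the bench where they are.

Things in the scene. Friction and masses are not known exactly. Their poses are not given: they have to be found in the camera images.
- mic1: measuring microphone, 116 mm overall, 0.14 kg: square aluminium body 22 x 22 x 76 mm, round steel snout (14 mm dia, 20 long) at its +x end, black connector (17 mm dia, 20 long) at -x; origin and centre of mass at the body's centre. Starts level in its clip, along the rail's x, origin 65 mm above the bench. 2 to 4 of the four microphones are present (others None)
- mic2: measuring microphone, 116 mm overall, 0.14 kg: square aluminium body 22 x 22 x 76 mm, round steel snout (14 mm dia, 20 long) at its +x end, black connector (17 mm dia, 20 long) at -x; origin and centre of mass at the body's centre. Starts level in its clip, along the rail's x, origin 65 mm above the bench. 2 to 4 of the four microphones are present (others None)
- mic3: measuring microphone, 116 mm overall, 0.14 kg: square aluminium body 22 x 22 x 76 mm, round steel snout (14 mm dia, 20 long) at its +x end, black connector (17 mm dia, 20 long) at -x; origin and centre of mass at the body's centre. Starts level in its clip, along the rail's x, origin 65 mm above the bench. 2 to 4 of the four microphones are present (others None)
- mic4: measuring microphone, 116 mm overall, 0.14 kg: square aluminium body 22 x 22 x 76 mm, round steel snout (14 mm dia, 20 long) at its +x end, black connector (17 mm dia, 20 long) at -x; origin and centre of mass at the body's centre. Starts level in its clip, along the rail's x, origin 65 mm above the bench. 2 to 4 of the four microphones are present (others None)
- calibrator: sound calibrator: grey plastic block 44 (x) x 58 (y) x 50 mm (z) with a round steel-rimmed port on top, 0.25 kg, standing upright on the bench to the right of the case; origin at the centre of its underside
- mic_rail: microphone rail, fixed: aluminium bar 250 mm long (along its y), 40 wide, top 34 mm above the bench, on two feet; origin at the centre of its underside. Four clip brackets sit across it at y = -84, -28, +28, +84 mm, for mic1 to mic4; a plate 86 (x) x 36 mm (y), top 38 mm above the bench, under each
- clip1 (a point): centre of a microphone held in the clip at y = -84 mm (the four clips are alike), 65 mm up. Two saddles carry its body at x = +-31 mm; there a sprung white roller bears on each upper edge of the body. Rollers span |x| 22 to 40, |y| up to 21 mm and reach 22 mm above this point; between them the body is free to grip. A straight upward pull of 5 to 15 N spreads the rollers; free after 15 mm
- case: dark grey transport case, fixed, 142 (x) x 276 (y) mm outside, walls 5 mm, rim 100 mm above the bench; origin at the centre of its underside; hinges on its far (+x) side, latch in the middle of its front (-x) face. Left of a 4 mm divider at y = -61 mm it has foam with four notches for microphones at y = -35, +13, +61, +109 mm; right of it a side compartment
- slot1 (a point): where the origin of a microphone lying in the notches at y = -35 mm rests (x 0, 59 mm up); it lies along the case's x. Two foam ribs run along y at |x| 24 to 38 mm; in each, every microphone place is a notch 27 mm wide, floor 48 mm and rib top 62 mm above the bench. Between the ribs the case is open down to 5 mm: room for fingers. Inside length 132 mm
- accessory_floor (a point): centre of the foam floor of the side compartment, 20 mm above the bench; the compartment is 132 (x) x 70 mm (y) inside, its divider 70 mm above the bench; axes as the case's
- lid (a joint): lid angle, rad: 0 closed on the rim, 1.72 fully open (upright, leaning back a little); starts open (1.58 to 1.70). The stiff friction hinge holds it at any angle; 2 to 7 N at its free edge moves it
- lid_hinge (a point): middle of the lid's hinge line (along the case's y), at the case's back face, 100 mm above the bench; axes as the case's
- lid_edge (a point): middle of the lid's free upper front edge; the lid is a shallow tray 142 x 276 x 25 mm; from the hinge line this point lies 142 mm along the lid and 25 mm out on its outer face; axes turn with the lid (closed: as the case's; z out of the outer face)
- keeper (a point): seat for the loop's bar in the keeper, a steel hook 22 mm wide on the middle of the lid's front face; 113 mm above the bench when closed, 9 mm out from the face. The hook's arm juts out 22 mm, its top 3.5 mm below this point; at its end a 4 mm thick lip turns up to 3.5 mm above this point, 18 mm clear of the lid. The bar enters from above, over the lip. Axes turn with the lid
- latch_lever (a joint): latch lever angle, rad: 0 home, hanging down flat on the case front; 1.57 straight out to the robot; 2.4 fully up and out; starts at 1.5 to 2.0 and stays where left (1 N at its tip moves it). With the loop hooked it tightens as it is pushed down, passes the toggle point at about 0.35, then pulls itself home; under 10 N at the tip
- lever_pivot (a point): axis of the lever (along the case's y), 16 mm in front of the case's front face, 78 mm above the bench; axes as the case's
- lever_tip (a point): outer face of the lever near its free end, 62 mm from the pivot axis; the lever is a steel plate 27 mm wide and 4 mm thick, reaching 69 mm from the pivot, its outer face 6 mm off the pivot axis; its z points from tip to pivot, its x out of the lever's back (towards the case when home)
- loop_bar (a point): middle of the bar of the latch's wire loop: a steel U of 7 mm wire, bar along the case's y, legs 44 mm over their outsides, 30 clear. z points along the legs to the bar from their pin, 48.5 mm away; the pin is 17 mm from the lever's pivot. Starts leaning out over the lever; stays where left. Grip from above across the legs' outsides; lifting it swings the lever up. Stretches 1 mm per 8 N
- woofer: bystander, to be left where it is: 165 mm bass driver standing face up, 78 mm high; origin at the centre of its underside
- midrange: bystander, to be left where it is: 120 mm midrange driver standing face up, 58 mm high; origin at the centre of its underside
- tweeter: bystander, to be left where it is: dome tweeter lying face up, 100 mm faceplate, 40 mm high; origin at the centre of its underside
- magnet: bystander, to be left where it is: dark ring magnet, 72 mm across, 15 mm high; origin at the centre of its underside
- screwdriver: bystander, to be left where it is: 190 mm screwdriver lying on the bench, handle towards its -x; origin at the centre of its underside
- glue: bystander, to be left where it is: white jar with black cap, 52 mm across, 110 mm high; origin at the centre of its underside
There are look-alikes about, which are no part of the job. There is more than one size of the calibrator; the job needs the smallest.

How it is judged (in metres and radians):
On the way, in this order (a step that is already met when the one before it is completed fails the run):
1. every microphone lies in a notch pair of the foam and the calibrator stands in the side compartment (x of mic1 in the frame of case between -0.014 and 0.014 m and y of mic1 in the frame of case between -0.048 and 0.122 m and z of mic1 in the frame of case between 0.052 and 0.066 m and angle between the x axis of each of mic1, mic2, mic3, mic4 and the x axis of case, either way round below 0.12 rad and x of mic2 in the frame of case between -0.014 and 0.014 m and y of mic2 in the frame of case between -0.048 and 0.122 m and z of mic2 in the frame of case between 0.052 and 0.066 m and x of mic3 in the frame of case between -0.014 and 0.014 m and y of mic3 in the frame of case between -0.048 and 0.122 m and z of mic3 in the frame of case between 0.052 and 0.066 m and x of mic4 in the frame of case between -0.014 and 0.014 m and y of mic4 in the frame of case between -0.048 and 0.122 m and z of mic4 in the frame of case between 0.052 and 0.066 m and x of calibrator in the frame of case between -0.05 and 0.05 m and y of calibrator in the frame of case between -0.125 and -0.07 m and z of calibrator in the frame of case between 0.012 and 0.028 m and angle between calibrator's own z axis and vertical below 0.12 rad), for 0.2 s.
2. the lid is closed (value of joint lid below 0.03 rad), for 0.2 s.
3. the latch's loop lies behind the keeper's lip, the lid closed and the lever still up (value of joint lid below 0.03 rad and distance between loop_bar and keeper below 0.009 m and value of joint latch_lever above 0.6 rad), for 0.2 s.
4. the lever is pushed past the toggle point and lies home, the loop still on the keeper (value of joint lid below 0.03 rad and distance between loop_bar and keeper below 0.009 m and value of joint latch_lever below 0.1 rad), for 0.3 s.
At the end, for the whole second after the job is handed in: mics lie in notch pairs (52-66 mm above case underside, within 14 mm and 0.12 rad of the slot line, either way round); calibrator upright (0.12 rad) in the side compartment; lid below 0.03 rad; loop bar within 9 mm of the keeper seat; lever below 0.1 rad; all at rest (all of step 1 and all of step 4 and linear speed of each of mic1, mic2, mic3, mic4, calibrator below 0.02 m/s); the robot touches nothing.
It fails at once if a bystander is moved more than 3 cm (distance of any of woofer, midrange, tweeter, magnet, screwdriver, glue from where it was at the start of the episode above 0.03 m).
It fails at once if the lid is slammed (faster than 3 rad/s) (velocity of joint lid below -3 rad/s).
Of mic1, mic2, mic3, mic4 only 2 to 4 are there at a start; the rules pass over those that are not, and their reading is None.
At some moment in a run one of calibrator may be knocked a few centimetres aside while the robot is not near it.
Once in a run the grip may slacken for a moment while it holds something.
It also fails if it takes over 210 s, if anything falls off the work surface, if the arm or the gripper's body presses on something with over 40 N, if the wrist force passes 120 N, or if a joint passes its speed limit or range.

## Working session

There is one attempt and no reset: what is moved stays moved. The work goes in short steps, Python scripts to look and compute and a tool call to move; the robot and the scene stay as the last step left them, time stands still between calls to the robot, and variables do not carry over. Pictures are saved under pics/ and viewed, at most 14 in all, crops included, and the job is handed in when it is done.

Besides the shell and the picture viewer there is one more tool, called after ">>>" as name(argument=value, ...) on one line, values as JSON. arm_command: Moves the arm, as the interface text tells. Its arguments: {"type":"object","properties":{"targets":{"type":"array","items":{"type":"array","items":{"type":"number"}}}},"required":["targets"]}

```bash
ls; mkdir -p pics
cat > h.py <<'E'
import numpy as np, cv2
from cell import env
def cam(n,save=None):
    s=env.state(); c=env.read_camera(n)
    if save: cv2.imwrite('pics/'+save+'.png',c['frame'][:,:,::-1])
    return s,c
def T(c,s=None):
    if 'world_from_camera' in c: return np.array(c['world_from_camera'])
    from scipy.spatial.transform import Rotation as R
    M=np.eye(4); M[:3,:3]=R.from_euler('xyz',s['tcp_rot']).as_matrix(); M[:3,3]=s['eef_pos']
    return M@np.array(c['hand_eye'])
def ray(c,u,v,s=None):
    f=200/np.tan(np.radians(c['vertical_fov'])/2)
    M=T(c,s); d=M[:3,:3]@np.array([(u-c['cx'])/f,(v-c['cy'])/f,1]); return M[:3,3],d
def onz(c,u,v,z,s=None):
    o,d=ray(c,u,v,s); return o+d*(z-o[2])/d[2]
def proj(c,p,s=None):
    f=200/np.tan(np.radians(c['vertical_fov'])/2)
    q=np.linalg.inv(T(c,s))@np.append(p,1); return q[0]/q[2]*f+c['cx'],q[1]/q[2]*f+c['cy']
E
python3 - <<'E'
from h import *
for n in('scene','top'):
    s,c=cam(n,n+'0'); print(n,c['frame'].shape,c['vertical_fov'],c['cx'],c['cy'],np.round(c['world_from_camera'],3).tolist())
s,c=cam('wrist','wrist0');print(np.round(c['hand_eye'],3).tolist(),c['vertical_fov'],c['cx'],c['cy'],s)
import pickle
E
```

```text
pics
scene (400, 640, 3) 51.33983698106097 318.59264653341125 197.2348823400419 [[0.023, 0.78, -0.625, 1172.985], [1.0, -0.02, 0.011, -43.73], [-0.004, -0.625, -0.781, 981.907], [0.0, 0.0, 0.0, 1.0]]
top (400, 640, 3) 50.53044654025138 328.2219684437426 203.49498321169523 [[0.027, -0.981, 0.193, 280.394], [-1.0, -0.028, -0.003, -29.43], [0.009, -0.193, -0.981, 1192.811], [0.0, 0.0, 0.0, 1.0]]
[[0.0, -0.962, -0.274, 76.905], [1.0, -0.0, 0.0, -0.056], [-0.0, -0.274, 0.962, -170.393], [0.0, 0.0, 0.0, 1.0]] 59.31762329838396 319.974124074676 199.58165214945328 {'t': 0.1, 'joints': array([ 1.12644120e+00,  4.91504789e-01,  1.55940018e+00,  3.49197512e-06,
        1.09171052e+00, -1.05628403e-01]), 'qvel': array([ 0.00011347, -0.00152312, -0.00221339, -0.00096356,  0.00124077,
        0.00047691]), 'tau': array([ 2.45849711e-03, -6.13631558e+01, -2.58606040e+01,  6.93274196e-02,
        4.70207131e-02, -1.16990850e-04]), 'eef_pos': array([207.57702441, 589.28580867, 214.11274567]), 'tcp_rot': array([-3.14057584e+00, -1.10919675e-04,  2.80286426e+00]), 'ft_force': array([-0.08563785, -0.1149982 ,  0.24555638]), 'moment': array([0.0310243 , 0.00040189, 0.01632613]), 'grip_force': 0.0, 'opening': 0.9972880969158447}
```

View pics/top0.png

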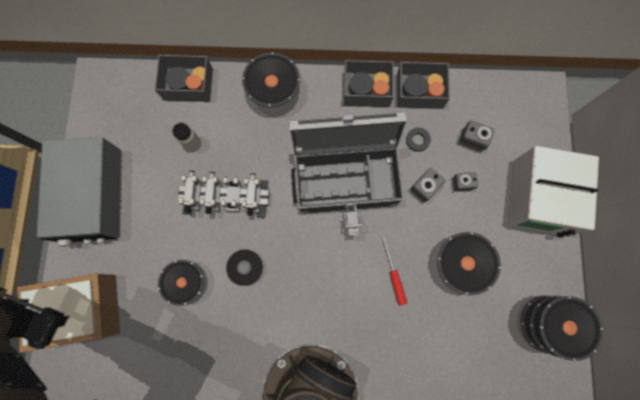

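View pics/scene0.png

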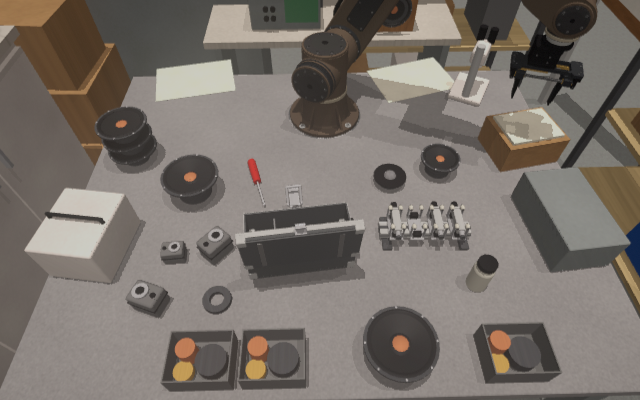

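Top: rail around (223,193), case around (347,185), with the lid up at (347,130) and latch at (351,220). The three calibrators are at (430,184), (465,181) and (478,133), and (465,181) looks the smallest. I'll enlarge this area.

Run:
```python
from h import *
i=cv2.imread('pics/top0.png'); s,c=cam('top'); 
a=cv2.resize(i[105:245,168:298],None,fx=6,fy=6,interpolation=cv2.INTER_CUBIC)[:600]
b=cv2.resize(i[105:245,280:492],None,fx=3.7,fy=3.7,interpolation=cv2.INTER_CUBIC)
a=cv2.resize(i[165:220,170:280],None,fx=5,fy=5,interpolation=cv2.INTER_CUBIC) #275x550
b=b[:,:785]; # 518 x 784
b=cv2.resize(i[105:245,282:492],None,fx=2.3,fy=2.3,interpolation=cv2.INTER_CUBIC)
o=np.zeros((600,560,3),np.uint8);o[:275,:550]=a;o[277:277+b.shape[0],:b.shape[1]]=b
cv2.imwrite('pics/crop1.png',o)
for u,v,z in [(298,210,100),(401,203,100),(293,154,100),(398,148,100),(465,181,50),(430,184,60),(478,133,60),(351,220,90),(232,195,65),(347,185,50)]: print(u,v,onz(c,u,v,z).round())
```

```text
298 210 [476.  46. 100.]
401 203 [ 502. -225.  100.]
293 154 [628.  65. 100.]
398 148 [ 654. -217.  100.]
465 181 [ 580. -412.   50.]
430 184 [ 566. -312.   60.]
478 133 [ 719. -451.   60.]
351 220 [455. -94.  90.]
232 195 [518. 229.  65.]
347 185 [559. -84.  50.]
```

View pics/crop1.png

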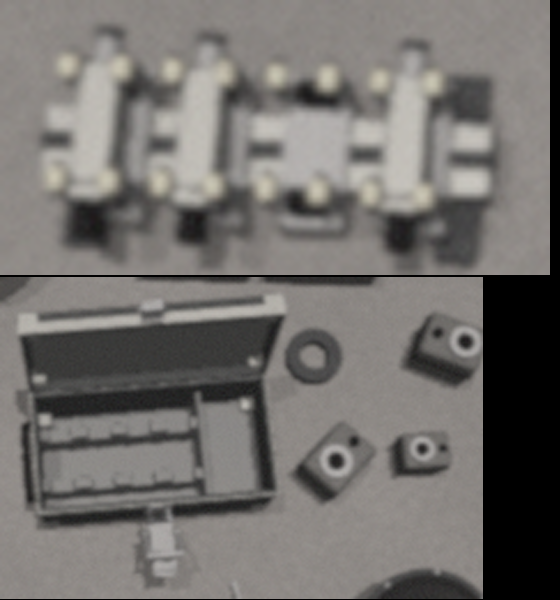

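Three mics are in the rail: places 4 and 3 on the left and 1 on the right, with clip 2 empty. The case is turned by about 0.1 rad. The smallest calibrator is at crop (422,450), its long side roughly along image x.

```bash
cat >> h.py <<'E'
def go(p,yaw=None,s=None):
    "tool-frame shift (mm) and roll (deg) to reach TCP p, yaw, tool pointing down"
    s=s or env.state(); y=s['tcp_rot'][2]; d=np.array(p)-s['eef_pos']
    r=0 if yaw is None else -np.degrees((yaw-y+np.pi)%(2*np.pi)-np.pi)
    return np.round([d[0]*np.cos(y)+d[1]*np.sin(y), d[0]*np.sin(y)-d[1]*np.cos(y), -d[2], r],1)
E
python3 - <<'E'
from h import *
s,c=cam('top')
A=lambda u,v,z:onz(c,170+u/5,165+v/5,z)
B=lambda u,v,z:onz(c,282+u/2.3,105+(v-277)/2.3,z)
p4=A(87.5,123,80);p3=A(np.mean([172,225,160,212]),np.mean([69,72,182,185]),80);p1=A(401,137.5,80);print('mics',p4,p3,p1)
d=p4-p1;print('rail yaw',np.arctan2(-d[0],d[1]),np.hypot(*d[:2]))
fl,fr=B(40,515,100),B(274,495,100);d=fl-fr;print('case',fl,fr,np.hypot(*d[:2]),np.arctan2(-d[0],d[1]))
th=np.arctan2(-d[0],d[1]);ctr=(fl+fr)/2+71*np.array([np.cos(th),np.sin(th),0]);print('ctr',ctr)
print('cal',B(422,450,50),B(400,436,50),B(446,434,50))
print('go1',go((450,230,260),th+np.pi)); print('t',s['t'])
E
```

```text
mics [526.54158573 345.68874123  80.        ] [525.98125054 289.40456261  80.        ] [523.47463183 177.12939004  80.        ]
rail yaw -0.018193090417567507 168.58725064658404
case [480.02306603  42.07676801 100.        ] [ 511.04368119 -224.99278527  100.        ] 268.86506812029404 0.11563366546789505
ctr [566.05922666 -83.26630232 100.        ]
cal [ 582.49848005 -413.79785504   50.        ] [ 599.25851431 -387.62583374   50.        ] [ 603.43147168 -443.76219422   50.        ]
go1 [-348.  -258.4  -45.6  -26. ]
t 0.2
```

>>> arm_command(targets=[[-40, -30, -20, 0, 1], [-80, -60, -46, 0, 1], [-120, -90, -46, 0, 1], [-160, -119, -46, 0, 1], [-200, -148, -46, 0, 1]])

```text
t: 0.75
eef_pos: [343.3, 388.4, 261.0]
tcp_rot: [3.141, 0.0, 2.803]
ft_force: [1.0, 1.0, -0.3]
opening: 1.0
grip_force: 0.0
```

>>> arm_command(targets=[[-40, -30, 0, -6.5, 1], [-80, -60, 0, -13, 1], [-120, -90, 0, -19.5, 1], [-148, -110, 0, -26, 1], [-148, -110, 0, -26, 1]])

```text
t: 1.25
eef_pos: [447.5, 234.2, 260.6]
tcp_rot: [-3.141, 0.0, -3.026]
ft_force: [0.5, 0.5, 0.4]
opening: 1.0
grip_force: 0.0
```

>>> arm_command(targets=[[-2, -46, 0, 0, 1], [-4, -92, 0, 0, 1], [-6, -138, 0, 0, 1], [-8, -184, 0, 0, 1], [-10, -228, 0, 0, 1]])

```text
t: 1.75
eef_pos: [481.6, 10.5, 260.8]
tcp_rot: [3.141, 0.0, -3.027]
ft_force: [0.5, 0.7, 0.8]
opening: 1.0
grip_force: 0.0
```

>>> arm_command(targets=[[-2, -46, 0, 0, 1], [-3, -91, 0, 0, 1], [-3, -91, 0, 0, 1], [-3, -91, 0, 0, 1]])

```text
t: 2.15
eef_pos: [495.0, -78.5, 260.4]
tcp_rot: [3.141, -0.0, -3.029]
ft_force: [-0.8, 0.5, -0.3]
opening: 1.0
grip_force: 0.0
```

Run:
```python
from h import *
s,c=cam('wrist','w1');print(s['eef_pos'],s['tcp_rot'],s['t'],np.abs(s['qvel']).max())
np.savez('w1.npz',M=T(c,s))
```

```text
[494.97502913 -78.45537218 260.36689396] [ 3.14103539e+00 -4.55732007e-04 -3.02917357e+00] 2.15 0.0386310315400216
```

View pics/w1.png

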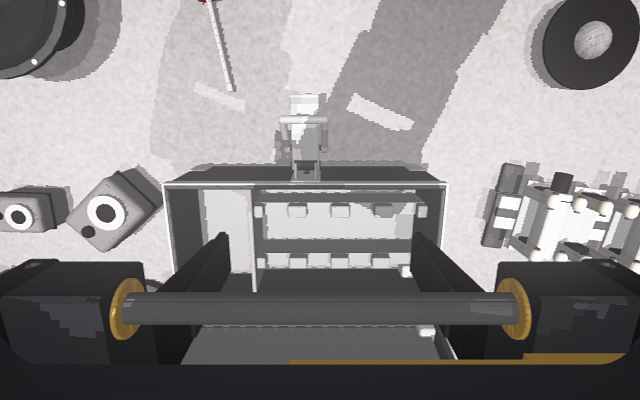

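Wrist view: the case's front rim runs from (168,184) to (445,184), level in the image. Rib blocks are at (297,211), (340,211) and (382,211). The loop bar is near (303,120), the lever reaches up to (305,100), and the small calibrator's port is at (18,217).

Run:
```python
from h import *
s,c=cam('wrist')
P=lambda u,v,z:onz(c,u,v,z,s)
a,b=P(168,185,100),P(445,184,100);print(a,b,np.linalg.norm(a-b));d=b-a;th=np.arctan2(-d[0],d[1]);print('th',th)
ex=np.array([np.cos(th),np.sin(th),0]);ey=np.array([-np.sin(th),np.cos(th),0])
ctr=(a+b)/2+71*ex;print('ctr',ctr)
for u,y in((297,-11),(340,37),(382,85)):
  for v,x in((205,-38),(217,-24)): q=P(u,v,62)-ctr;print('rib',u,v,q@ex,q@ey,'exp',x,y)
q=P(255,240,70)-ctr;print('div',q@ey)
print('cal',P(18,217,50))
# loop seen in case frame for heights
for z in (80,100,120):
  for n,u,v in(('bar',303,120),('levertip',305,95),('legs',285,150),('lp',305,178)): q=P(u,v,z)-ctr;print(n,z,(q@ex).round(),(q@ey).round())
# calibrator in top view: segment
_,t=cam('top');g=t['frame'][165:198,448:485].astype(int)
cv2.imwrite('pics/cal.png',cv2.resize(g.astype(np.uint8)[:,:,::-1],None,fx=12,fy=12,interpolation=cv2.INTER_CUBIC))
print(go((480,-340,260)))
```

```text
[ 514.27838772 -223.49040716  100.        ] [482.78906525  42.70817503 100.        ] 268.05458883107144
th 0.11774542538736589
ctr [569.04212337 -82.05049446 100.        ]
rib 297 205 -38.87217237229734 -12.231389519730461 exp -38 -11
rib 297 217 -24.992376615084837 -12.529008070254545 exp -24 -11
rib 340 205 -38.695061759625624 34.93307999647009 exp -38 37
rib 340 217 -24.81217453385833 35.10085517854614 exp -24 37
rib 382 205 -38.522037213040946 81.00943211251473 exp -38 85
rib 382 217 -24.636129511860393 81.63195108112953 exp -24 85
div -58.92961511374501
cal [ 586.09045204 -414.57451828   50.        ]
bar 80 -131.0 -3.0
levertip 80 -154.0 -1.0
legs 80 -102.0 -22.0
lp 80 -73.0 -2.0
bar 100 -132.0 -2.0
levertip 100 -154.0 -0.0
legs 100 -104.0 -20.0
lp 100 -77.0 -1.0
bar 120 -133.0 -1.0
levertip 120 -154.0 1.0
legs 120 -107.0 -18.0
lp 120 -82.0 -0.0
[  45.3 -259.5    0.6    0. ]
```

View pics/cal.png

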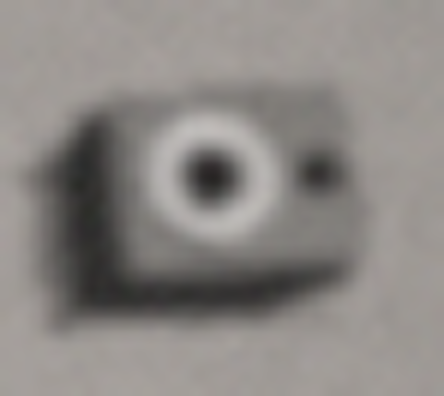

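The calibrator's top face centre is at crop (237,180), with the long side along world y. I'll go over it with the gripper turned to close along x.

>>> arm_command(targets=[[0, -48, 0, 8, 1], [0, -96, 0, 16, 1], [0, -144, 0, 24, 1], [0, -192, 0, 32, 1], [0, -240, 0, 40, 1]])

```text
t: 2.8
eef_pos: [523.2, -317.1, 260.8]
tcp_rot: [3.141, 0.0, 2.554]
ft_force: [0.9, -0.1, -0.5]
opening: 1.002
grip_force: 0.0
```

>>> arm_command(targets=[[-25, -10, 15, 8, 1], [-50, -20, 30, 16, 1], [-75, -30, 45, 24, 1], [-106, -49, 60, 32, 1], [-106, -49, 60, 40, 1]])

```text
t: 3.3
eef_pos: [585.3, -416.8, 197.1]
tcp_rot: [-3.14, -0.003, 1.855]
ft_force: [-1.6, 0.5, 0.1]
opening: 1.002
grip_force: 0.0
```

>>> arm_command(targets=[[0, 0, 0, 8, 1], [0, 0, 0, 16.6, 1], [0, 0, 0, 16.6, 1], [0, 0, 0, 16.6, 1]])

```text
t: 3.7
eef_pos: [584.8, -414.9, 200.7]
tcp_rot: [3.142, -0.0, 1.576]
ft_force: [-0.2, 0.2, -0.4]
opening: 1.001
grip_force: 0.0
```

Run:
```python
from h import *
s,c=cam('wrist','w2');print(s['eef_pos'],s['tcp_rot'],s['t'])
```

```text
[ 584.77219248 -414.86056139  200.69092127] [ 3.14154281e+00 -1.09604239e-04  1.57636568e+00] 3.7
```

View pics/w2.png

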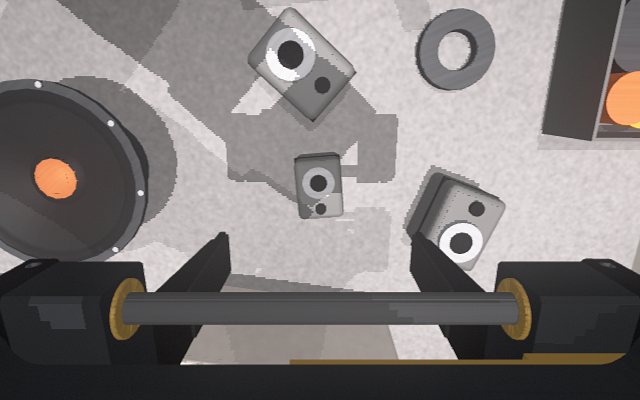

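The small calibrator's top face has corners near (296,158), (338,155), (343,214) and (303,217), with the port at (318,183). It's turned only slightly.

Run:
```python
from h import *
s,c=cam('wrist')
C=[onz(c,u,v,50,s) for u,v in((296,158),(338,155),(343,214),(303,217))]
for q in C: print(q)
d=(C[0]-C[3]+C[1]-C[2]);w=(C[1]-C[0]+C[2]-C[3])/2;print('len',np.linalg.norm(d)/2,'wid',np.linalg.norm(w))
m=np.mean(C,0);print(m,'yaw long',np.arctan2(-d[0],d[1]),'wid',np.arctan2(w[1],w[0]))
for yw in (1.576,):print(go((m[0],m[1],20)))
for zz,(u,v) in(('big',(470,210)),):pass
```

```text
[ 562.88264855 -389.69186511   50.        ]
[ 601.44882108 -386.72906571   50.        ]
[ 607.34755899 -443.63704175   50.        ]
[ 568.8546909  -446.87148481   50.        ]
len 57.35175438660122 wid 38.65391815675564
[ 585.13342988 -416.73236435   50.        ] yaw long 0.10367662918676013 wid 0.08024929191655918
[ -1.4   0.6 180.7   0. ]
```

>>> arm_command(targets=[[-2, 0, 45, -5, 1], [-2, 0, 90, -5, 1], [-2, 0, 135, -5, 1], [-2, 0, 170, -5, 1], [-2, 0, 184, -5, 1]])

```text
t: 4.3
eef_pos: [583.0, -416.7, 13.0]
tcp_rot: [-3.138, -0.004, 1.66]
ft_force: [0.0, 1.0, 0.8]
opening: 1.002
grip_force: 0.0
```

>>> arm_command(targets=[[0, 0, 0, 0, 1], [0, 0, 0, 0, 0.3], [0, 0, 0, 0, 0], [0, 0, 0, 0, 0], [0, 0, 0, 0, 0]])

```text
t: 4.8
eef_pos: [584.5, -418.2, 17.8]
tcp_rot: [3.14, 0.001, 1.658]
ft_force: [0.6, -1.2, -0.4]
opening: 0.719
grip_force: 0.0
```

>>> arm_command(targets=[[0, 0, 0, 0, 0], [0, 0, 0, 0, 0], [0, 0, 0, 0, 0], [0, 0, 0, 0, 0]])

```text
t: 5.2
eef_pos: [584.1, -418.0, 16.6]
tcp_rot: [-3.142, -0.0, 1.658]
ft_force: [-0.9, 0.3, 0.5]
opening: 0.46
grip_force: 30.0
```

>>> arm_command(targets=[[0, 0, -20, 0, 0], [0, 0, -60, 0, 0], [0, 0, -100, 0, 0], [0, 0, -140, 0, 0], [0, 0, -140, 0, 0]])

```text
t: 5.7
eef_pos: [585.8, -419.2, 162.4]
tcp_rot: [3.136, 0.006, 1.658]
ft_force: [0.1, -0.1, -2.6]
opening: 0.463
grip_force: 30.0
```

Run:
```python
from h import *
s=env.state();print(s['eef_pos'],s['tcp_rot'],s['ft_force'],s['opening'])
th=0.117;ctr=np.array([569,-83.5,0]);ex=np.array([np.cos(th),np.sin(th),0]);ey=np.array([-np.sin(th),np.cos(th),0])
p=ctr-22*ex-98*ey+[0,0,160];print(p,go(p,th+np.pi/2))
```

```text
[ 585.76361119 -419.21054102  162.40725713] [3.13556169 0.00600235 1.65794701] [ 0.09908743 -0.13361615 -2.60865923] 0.4631187814868052
[ 558.59026553 -183.39813526  160.        ] [237.3  -6.5   2.4  -1.7]
```

>>> arm_command(targets=[[45, -9, 0, -1.7, 0], [90, -9, 0, -1.7, 0], [135, -9, 0, -1.7, 0], [180, -9, 0, -1.7, 0], [215, -9, 0, -1.7, 0]])

```text
t: 6.2
eef_pos: [555.4, -202.0, 155.4]
tcp_rot: [-3.14, -0.002, 1.688]
ft_force: [1.1, 0.3, -2.5]
opening: 0.457
grip_force: 30.0
```

>>> arm_command(targets=[[12, 0, 0, 0, 0], [22, 0, 0, 0, 0], [22, 0, 0, 0, 0], [22, 0, 0, 0, 0], [22, 0, 0, 0, 0]])

```text
t: 6.7
eef_pos: [554.0, -183.8, 156.3]
tcp_rot: [-3.142, 0.0, 1.686]
ft_force: [0.4, 0.4, -2.6]
opening: 0.457
grip_force: 30.0
```

Run:
```python
from h import *
s,c=cam('wrist','w3');print(s['eef_pos'],s['tcp_rot'],s['ft_force'],s['opening'])
_,t=cam('top','top3')
i=t['frame'][100:240,270:470][:,:,::-1]
a=cv2.resize(i,None,fx=2.8,fy=2.8,interpolation=cv2.INTER_CUBIC)
o=np.zeros((600,640,3),np.uint8);o[:200]=c['frame'][:200,:,::-1];o[200:592,:560]=a
o[200:300,560:]=0
o2=np.vstack([c['frame'][:300,:,::-1],np.zeros((300,640,3),np.uint8)]);a=cv2.resize(i,None,fx=2.1,fy=2.1,interpolation=cv2.INTER_CUBIC);o2[303:303+a.shape[0],:a.shape[1]]=a
cv2.imwrite('pics/c3.png',o2)
```

```text
[ 554.02299012 -183.80461432  156.31156327] [-3.14154825e+00  2.34565818e-05  1.68642942e+00] [ 0.41461037  0.39476954 -2.62696612] 0.4568494084235958
```

View pics/c3.png

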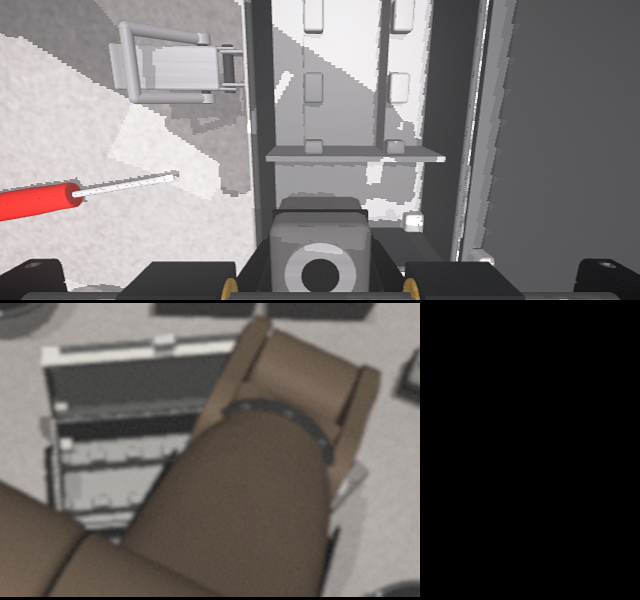

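In the wrist view the divider's near edge is at row 160 (u 267–445), and the front rim is at u≈247 in row 130. The calibrator hangs just behind the divider, and the lid lies right of u≈480.

Run:
```python
from h import *
s,c=cam('wrist');th=.117
ctr=np.array([569,-83.5,0]);ex=np.array([np.cos(th),np.sin(th),0]);ey=np.array([-np.sin(th),np.cos(th),0])
def L(u,v,z): q=onz(c,u,v,z,s)-ctr; return (q@ex).round(1),(q@ey).round(1)
print('div near edge exp y -63',L(275,161,70),L(440,161,70),'front rim outer exp -71',L(243,20,100),L(247,130,100))
print('hinge/back rim',L(468,150,100),'tcp',(s['eef_pos']-ctr)@ex,(s['eef_pos']-ctr)@ey)
print('loop bar',L(128,62,100),'legs',L(170,30,100),L(170,97,100))
```

```text
div near edge exp y -63 (np.float64(-59.4), np.float64(-64.1)) (np.float64(62.2), np.float64(-64.2)) front rim outer exp -71 (np.float64(-71.2), np.float64(24.4)) (np.float64(-72.6), np.float64(-39.1))
hinge/back rim (np.float64(69.3), np.float64(-52.0)) tcp -26.650578125691197 -97.65738524386815
loop bar (np.float64(-142.1), np.float64(1.4)) legs (np.float64(-114.7), np.float64(19.0)) (np.float64(-119.1), np.float64(-18.9))
```

>>> arm_command(targets=[[-2, 3, 20, 0, 0], [-2, 3, 45, 0, 0], [-2, 3, 70, 0, 0], [-2, 3, 95, 0, 0], [-2, 3, 110, 0, 0]])

```text
t: 7.35
eef_pos: [556.6, -184.5, 44.8]
tcp_rot: [-3.14, -0.001, 1.687]
ft_force: [-0.3, 0.2, -2.1]
opening: 0.46
grip_force: 30.0
```

>>> arm_command(targets=[[0, 0, 5, 0, 0], [0, 0, 9, 0, 0], [0, 0, 9, 0, 0], [0, 0, 9, 0, 0]])

```text
t: 7.75
eef_pos: [557.5, -184.5, 38.4]
tcp_rot: [3.141, 0.001, 1.688]
ft_force: [0.5, -0.3, -2.4]
opening: 0.462
grip_force: 30.0
```

>>> arm_command(targets=[[0, 0, 2, 0, 0], [0, 0, 2, 0, 0], [0, 0, 2, 0, 0.53], [0, 0, 2, 0, 0.53], [0, 0, 2, 0, 0.53]])

```text
t: 8.25
eef_pos: [557.2, -184.3, 35.7]
tcp_rot: [3.141, 0.0, 1.688]
ft_force: [0.5, 0.2, -0.3]
opening: 0.528
grip_force: 0.0
```

>>> arm_command(targets=[[0, 0, 0, 0, 0.53], [0, 0, -10, 0, 0.53], [0, 0, -50, 0, 0.53], [0, 0, -100, 0, 0.53], [0, 0, -150, 0, 0.53]])

```text
t: 8.75
eef_pos: [556.7, -184.2, 187.8]
tcp_rot: [-3.141, -0.0, 1.688]
ft_force: [1.0, -1.1, 0.4]
opening: 0.532
grip_force: 0.0
```

>>> arm_command(targets=[[0, 0, -45, 0, 0.53], [0, 0, -65, 0, 0.53], [0, 0, -65, 0, 0.53], [0, 0, -65, 0, 0.53]])

```text
t: 9.15
eef_pos: [556.8, -184.2, 250.7]
tcp_rot: [3.141, 0.0, 1.688]
ft_force: [0.6, -0.1, -0.8]
opening: 0.532
grip_force: 0.0
```

Run:
```python
from h import *
s,c=cam('wrist','w4');print(s['eef_pos'],s['tcp_rot'],s['ft_force'],s['opening'])
th=.117
for p in ((450,230,260),): print(go(p,np.pi-0.018))
```

```text
[ 556.82071951 -184.21710364  250.71431202] [3.14128968e+00 8.64140072e-05 1.68752327e+00] [ 0.64368446 -0.10204983 -0.78579825] 0.5317300632802338
[423.7 -57.7 -10.2 -82.3]
```

View pics/w4.png

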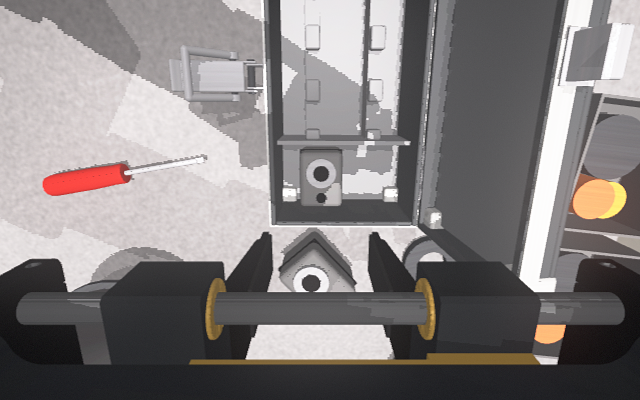

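The calibrator stands upright in the side compartment, port at (321,174), behind the divider. Next I go to the rail.

>>> arm_command(targets=[[44, -1, -2, -8, 0.42], [88, -1, -4, -16, 0.42], [132, -2, -6, -24, 0.42], [176, -3, -8, -32, 0.42], [220, -3, -10, -41, 0.42]])

```text
t: 9.7
eef_pos: [527.5, 35.4, 259.2]
tcp_rot: [-3.14, -0.002, 2.402]
ft_force: [0.6, -0.3, -0.3]
opening: 0.422
grip_force: 0.0
```

>>> arm_command(targets=[[35, 30, 0, -8, 0.42], [70, 60, 0, -16, 0.42], [103, 88, 0, -24, 0.42], [135, 115, 0, -32, 0.42], [166, 141, 0, -41, 0.42]])

```text
t: 10.2
eef_pos: [501.3, 251.7, 259.1]
tcp_rot: [-3.141, -0.003, 3.111]
ft_force: [0.5, -0.2, 0.2]
opening: 0.42
grip_force: 0.0
```

>>> arm_command(targets=[[0, 0, 0, 0, 0.42], [0, 0, 0, 0, 0.42], [0, 0, 0, 0, 0.42]])

```text
t: 10.5
eef_pos: [502.2, 249.2, 259.8]
tcp_rot: [-3.141, -0.001, 3.103]
ft_force: [-0.4, -0.2, -0.6]
opening: 0.421
grip_force: 0.0
```

Run:
```python
from h import *
s,c=cam('wrist','w5');print(s['eef_pos'],s['tcp_rot'],s['ft_force'],s['opening'])
for p in ((526.5,345.7,65),(526,289.4,65),(523.5,177,65)): print(proj(c,p,s))
```

```text
[502.1585867  249.16671797 259.7691205 ] [-3.14086729e+00 -1.48234049e-03  3.10263799e+00] [-0.43445786 -0.17313532 -0.57633294] 0.4214189000670686
(np.float64(410.68017888925164), np.float64(193.96862440664913))
(np.float64(358.32824748311367), np.float64(195.47679828012443))
(np.float64(254.08565761369607), np.float64(197.1369516034916))
```

View pics/w5.png

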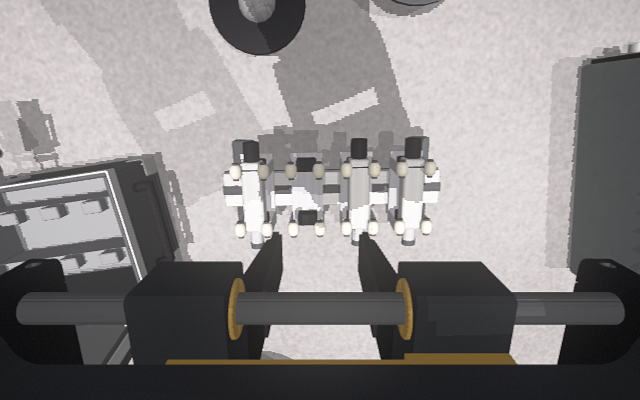

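Rail: mic4's rollers centre at (414,198), mic3's at (360,200) and mic1's at (251,200). The second place is empty.

Run:
```python
from h import *
s,c=cam('wrist')
C={k:onz(c,u,v,78,s) for k,u,v in((4,414,198.5),(3,359.5,200),(1,251.5,200))}
for k in C: print(k,C[k])
d=C[4]-C[1];print(np.hypot(*d[:2]),'yaw',np.arctan2(-d[0],d[1]))
for u0,u1 in((414,408),(359,359.5),(251,257)):
  a,b=onz(c,u0,148,65,s),onz(c,u1,241,65,s);e=b-a;print('axis',np.arctan2(e[1],e[0]))
```

```text
4 [528.27156793 345.84282414  78.        ]
3 [527.67199069 289.0701886   78.        ]
1 [523.254887   176.44379635  78.        ]
169.47329495770762 yaw -0.02960592624750697
axis -0.030814187306593042
axis -0.0035562991851305387
axis -0.028252405375379694
```

>>> arm_command(targets=[[-10, 45, 10, -0.8, 0.42], [-22, 90, 30, -0.8, 0.42], [-22, 98, 75, -0.8, 0.42], [-22, 98, 120, -0.8, 0.42], [-22, 98, 160, -0.8, 0.42]])

```text
t: 11.1
eef_pos: [527.8, 346.3, 98.5]
tcp_rot: [-3.141, -0.001, 3.117]
ft_force: [0.6, -0.6, -0.1]
opening: 0.421
grip_force: 0.0
```

>>> arm_command(targets=[[0, 0, 25, 0, 0.42], [0, 0, 45, 0, 0.42], [0, 0, 54, 0, 0.42], [0, 0, 54, 0, 0.42], [0, 0, 54, 0, 0.42]])

```text
t: 11.6
eef_pos: [528.5, 346.9, 47.5]
tcp_rot: [3.141, 0.001, 3.118]
ft_force: [-0.2, 0.2, 0.3]
opening: 0.419
grip_force: 0.0
```

>>> arm_command(targets=[[0, 0, 0, 0, 0], [0, 0, 0, 0, 0], [0, 0, 0, 0, 0], [0, 0, 0, 0, 0], [0, 0, 0, 0, 0]])

```text
t: 12.1
eef_pos: [528.1, 346.9, 47.5]
tcp_rot: [-3.142, 0.001, 3.119]
ft_force: [-0.9, -5.0, 6.2]
opening: 0.23
grip_force: 30.0
```

>>> arm_command(targets=[[0, 0, -5, 0, 0], [0, 0, -10, 0, 0], [0, 0, -15, 0, 0], [0, 0, -20, 0, 0], [0, 0, -30, 0, 0]])

```text
t: 12.6
eef_pos: [527.6, 347.0, 76.8]
tcp_rot: [-3.141, -0.001, 3.119]
ft_force: [0.1, -1.5, -1.0]
opening: 0.229
grip_force: 30.0
```

mic4 is held. I'll carry it over notch 1, the one beside the divider.

>>> arm_command(targets=[[0, 0, -45, 0, 0], [0, -20, -90, 0, 0], [-8, -65, -90, 0, 0], [-14, -112, -90, -2, 0], [-20, -160, -90, -4, 0]])

```text
t: 13.1
eef_pos: [544.4, 185.7, 168.1]
tcp_rot: [3.141, 0.003, -3.093]
ft_force: [1.0, 0.0, -0.8]
opening: 0.225
grip_force: 30.0
```

>>> arm_command(targets=[[-1, -48, 0, -1, 0], [-2, -96, 0, -2, 0], [-3, -144, 0, -3, 0], [-8, -190, 0, -4, 0], [-14, -235, 0, -4, 0]])

```text
t: 13.6
eef_pos: [569.5, -49.2, 167.9]
tcp_rot: [-3.141, 0.002, -3.025]
ft_force: [0.7, -0.0, -0.8]
opening: 0.226
grip_force: 30.0
```

>>> arm_command(targets=[[0, -30, 0, 0, 0], [0, -45, 0, 0, 0], [0, -45, 0, 0, 0], [0, -45, 0, 0, 0], [0, -45, 0, 0, 0]])

```text
t: 14.1
eef_pos: [574.3, -90.7, 166.9]
tcp_rot: [3.141, 0.0, -3.024]
ft_force: [0.5, -0.8, -1.2]
opening: 0.229
grip_force: 30.0
```

Run:
```python
from h import *
s,c=cam('wrist','w6');print(s['eef_pos'],s['tcp_rot'],s['ft_force'],s['opening'])
th=.117
ctr=np.array([569,-84.5,0]);ex=np.array([np.cos(th),np.sin(th),0]);ey=np.array([-np.sin(th),np.cos(th),0])
print('tcp',(s['eef_pos']-ctr)@ex,(s['eef_pos']-ctr)@ey)
p=ctr-34*ey+[0,0,150];print(p,go(p,np.pi+th))
```

```text
[574.30471408 -90.72440448 166.88278855] [ 3.14136478e+00  2.76772756e-04 -3.02372792e+00] [ 0.47612456 -0.80902944 -1.19293691] 0.22883908301743752
tcp 4.54185241666263 -6.801086616569013
[ 572.9689304  -118.26755235  150.        ] [  4.6 -27.2  16.8   0.1]
```

View pics/w6.png

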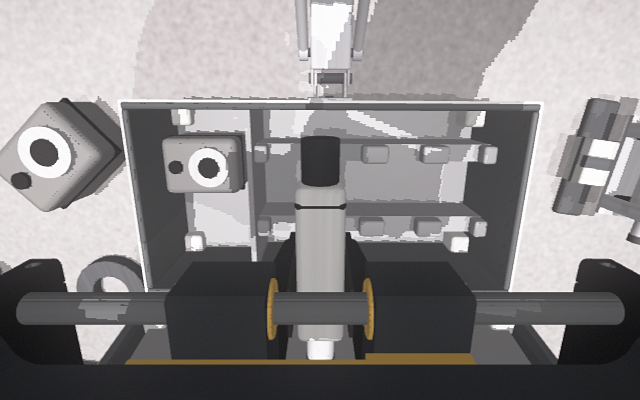

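mic4 is held level above the foam. The divider is at u≈254, the left end block of the rib at (262,153), and further blocks at (375,155) and (434,155). I'll check the fit against the projected geometry.

Run:
```python
from h import *
s,c=cam('wrist')
th=.117
ctr=np.array([569,-84.5,0]);ex=np.array([np.cos(th),np.sin(th),0]);ey=np.array([-np.sin(th),np.cos(th),0])
W=lambda x,y,z:ctr+x*ex+y*ey+np.array([0,0,z])
for n,q in dict(divfoam=(-55,-59,70),divcomp=(-55,-63,70),e1=(-31,-48.5,62),b2l=(-31,23.5+3,62),n2=(-31,26.5,62),n3=(-31,47.5,62),n3b=(-31,74.5,62),n4=(-31,95.5,62),rimL=(-60,-133,100),rimR=(-60,133,100)).items(): print(n,np.round(proj(c,W(*q),s),1))
g=c['frame'].mean(2).astype(int)
print('r122',list(enumerate(g[122,240:275],240)))
print('r150',list(enumerate(g[150,250:280],250)))
print('r150b',list(enumerate(g[148,355:392],355)))
print('r150b',list(enumerate(g[148,415:455],415)))
```

```text
divfoam [250.2 123.6]
divcomp [244.8 123.6]
e1 [267.1 154.2]
b2l [362.6 154.3]
n2 [362.6 154.3]
n3 [389.3 154.3]
n3b [423.6 154.3]
n4 [450.3 154.4]
rimL [128.8 118.8]
rimR [532.3 119.3]
r122 [(240, np.int64(217)), (241, np.int64(218)), (242, np.int64(217)), (243, np.int64(218)), (244, np.int64(217)), (245, np.int64(217)), (246, np.int64(218)), (247, np.int64(219)), (248, np.int64(222)), (249, np.int64(191)), (250, np.int64(126)), (251, np.int64(92)), (252, np.int64(96)), (253, np.int64(96)), (254, np.int64(95)), (255, np.int64(96)), (256, np.int64(96)), (257, np.int64(97)), (258, np.int64(96)), (259, np.int64(98)), (260, np.int64(95)), (261, np.int64(96)), (262, np.int64(94)), (263, np.int64(120)), (264, np.int64(137)), (265, np.int64(136)), (266, np.int64(135)), (267, np.int64(134)), (268, np.int64(130)), (269, np.int64(188)), (270, np.int64(222)), (271, np.int64(220)), (272, np.int64(219)), (273, np.int64(219)), (274, np.int64(219))]
r150 [(250, np.int64(226)), (251, np.int64(171)), (252, np.int64(87)), (253, np.int64(93)), (254, np.int64(116)), (255, np.int64(134)), (256, np.int64
[... 1516 characters left out ...]
3, np.int64(105)), (424, np.int64(161)), (425, np.int64(204)), (426, np.int64(224)), (427, np.int64(228)), (428, np.int64(227)), (429, np.int64(226)), (430, np.int64(227)), (431, np.int64(227)), (432, np.int64(226)), (433, np.int64(227)), (434, np.int64(227)), (435, np.int64(227)), (436, np.int64(227)), (437, np.int64(193)), (438, np.int64(151)), (439, np.int64(150)), (440, np.int64(151)), (441, np.int64(153)), (442, np.int64(155)), (443, np.int64(156)), (444, np.int64(155)), (445, np.int64(155)), (446, np.int64(153)), (447, np.int64(154)), (448, np.int64(152)), (449, np.int64(148)), (450, np.int64(156)), (451, np.int64(162)), (452, np.int64(161)), (453, np.int64(163)), (454, np.int64(161))]
```

>>> arm_command(targets=[[5, -14, 0, 0, 0], [5, -27, 0, 0, 0], [5, -27, 30, 0, 0], [5, -27, 60, 0, 0], [5, -27, 80, 0, 0]])

```text
t: 14.7
eef_pos: [572.1, -120.4, 84.9]
tcp_rot: [3.141, -0.001, -3.026]
ft_force: [0.2, 0.5, -0.9]
opening: 0.232
grip_force: 30.0
```

>>> arm_command(targets=[[0, 0, 0, 0, 0], [0, 0, 0, 0, 0], [0, 0, 0, 0, 0]])

```text
t: 15.0
eef_pos: [573.2, -120.0, 87.8]
tcp_rot: [-3.141, 0.002, -3.025]
ft_force: [0.0, -0.1, -0.9]
opening: 0.233
grip_force: 30.0
```

```bash
cat >> h.py <<'E'
th=.117
ctr=np.array([569,-84.5,0]);ex=np.array([np.cos(th),np.sin(th),0]);ey=np.array([-np.sin(th),np.cos(th),0])
W=lambda x,y,z:ctr+x*ex+y*ey+np.array([0,0,z])
def where():
    s=env.state();q=s['eef_pos']-ctr;print('case frame',np.round([q@ex,q@ey,q[2]],1),'yaw',round(s['tcp_rot'][2],3),'F',s['ft_force'].round(1),'op',round(s['opening'],3),'t',s['t'])
E
python3 -c "
from h import *
where()"
```

```text
case frame [ -0.  -35.7  87.8] yaw -3.025 F [ 0.  -0.1 -0.9] op 0.233 t 15.0
```

>>> arm_command(targets=[[0, 2, 0, 0, 0], [0, 2, 10, 0, 0], [0, 2, 20, 0, 0], [0, 2, 30, 0, 0], [0, 2, 36, 0, 0]])

```text
t: 15.5
eef_pos: [571.9, -117.4, 49.2]
tcp_rot: [3.141, -0.001, -3.025]
ft_force: [-0.2, -0.1, -0.8]
opening: 0.231
grip_force: 30.0
```

>>> arm_command(targets=[[0, 0, 4, 0, 0], [0, 0, 8, 0, 0], [0, 0, 9, 0, 0], [0, 0, 9, 0, 0]])

```text
t: 15.9
eef_pos: [572.3, -117.5, 41.7]
tcp_rot: [3.142, 0.0, -3.025]
ft_force: [0.1, -0.8, -0.8]
opening: 0.23
grip_force: 30.0
```

```bash
python3 -c "
from h import *
where()"
```

```text
case frame [ -0.5 -33.2  41.7] yaw -3.025 F [ 0.1 -0.8 -0.8] op 0.23 t 15.9
```

>>> arm_command(targets=[[0, 0, 1, 0, 0], [0, 0.5, 1, 0, 0.27], [0, 0.5, 1, 0, 0.27], [0, 0.5, 1, 0, 0.27], [0, 0.5, 1, 0, 0.27]])

```text
t: 16.4
eef_pos: [572.3, -117.0, 40.6]
tcp_rot: [3.142, 0.0, -3.025]
ft_force: [0.2, -0.4, 0.0]
opening: 0.269
grip_force: 0.0
```

>>> arm_command(targets=[[0, 0, -8, 0, 0.27], [0, 0, -20, 0, 0.27], [0, 0, -40, 0, 0.27], [0, 0, -80, 0, 0.3], [0, 0, -125, 0, 0.42]])

```text
t: 16.9
eef_pos: [571.7, -116.8, 167.2]
tcp_rot: [3.141, -0.001, -3.025]
ft_force: [-0.5, -0.2, -0.2]
opening: 0.339
grip_force: 0.0
```

Run:
```python
from h import *
s,c=cam('wrist','w7');where()
print(go((526.5,289.5,165),np.pi-0.025))
```

```text
case frame [  1.5 -33.5 175. ] yaw -3.025 F [ 1.9 -0.6  6.4] op 0.375 t 16.95
[2.000e-01 4.099e+02 1.000e+01 8.100e+00]
```

View pics/w7.png

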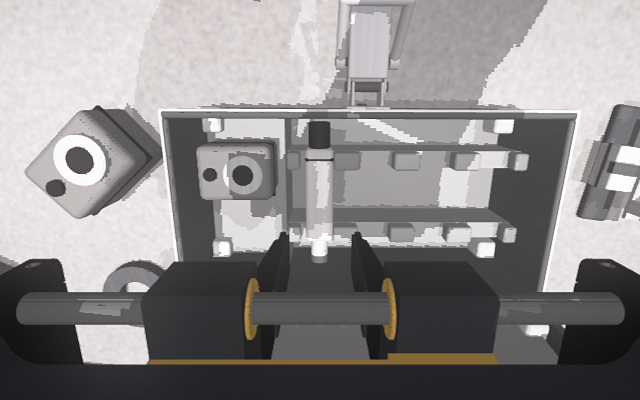

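mic4 lies level in notch 1 at (319,190). Next is mic3.

>>> arm_command(targets=[[0, 48, 0, 1, 0.42], [0, 96, 0, 2, 0.42], [0, 144, 0, 3, 0.42], [0, 192, 0, 4, 0.42], [0, 240, 0, 4, 0.42]])

```text
t: 17.45
eef_pos: [543.9, 123.2, 166.7]
tcp_rot: [3.141, 0.001, -3.096]
ft_force: [-0.4, -1.3, 0.1]
opening: 0.421
grip_force: 0.0
```

>>> arm_command(targets=[[4, 48, 0, 2, 0.42], [8, 96, 0, 4.1, 0.42], [12, 144, 0, 4.1, 0.42], [12, 170, 0, 4.1, 0.42], [12, 170, 0, 4.1, 0.42]])

```text
t: 17.95
eef_pos: [523.8, 293.7, 166.4]
tcp_rot: [3.141, 0.001, 3.12]
ft_force: [-0.6, -1.3, -0.8]
opening: 0.421
grip_force: 0.0
```

```bash
python3 -c "
from h import *
where();print(go((527,289.3,47.5),np.pi-.025))"
```

```text
case frame [ -0.8 380.9 166.4] yaw 3.12 F [-0.6 -1.3 -0.8] op 0.421 t 17.95
[ -3.3  -4.3 118.9   0.2]
```

>>> arm_command(targets=[[-3, -4, 0, 0, 0.42], [-3, -4, 40, 0, 0.42], [-3, -4, 80, 0, 0.42], [-3, -4, 110, 0, 0.42], [-3, -4, 119, 0, 0.42]])

```text
t: 18.45
eef_pos: [526.7, 284.3, 44.3]
tcp_rot: [-3.14, -0.004, 3.115]
ft_force: [-1.0, -0.7, 0.1]
opening: 0.418
grip_force: 0.0
```

>>> arm_command(targets=[[0, 0, 0, 0, 0.42], [0, 0, 0, 0, 0], [0, 0, 0, 0, 0], [0, 0, 0, 0, 0], [0, 0, 0, 0, 0]])

```text
t: 18.95
eef_pos: [528.1, 287.1, 48.2]
tcp_rot: [3.14, 0.003, 3.117]
ft_force: [0.1, 1.1, 7.4]
opening: 0.228
grip_force: 30.0
```

>>> arm_command(targets=[[0, 0, 0, 0, 0], [0, 0, 0, 0, 0], [0, 0, -5, 0, 0], [0, 0, -10, 0, 0], [0, 0, -15, 0, 0]])

```text
t: 19.45
eef_pos: [527.2, 286.7, 62.1]
tcp_rot: [3.142, -0.0, 3.117]
ft_force: [0.3, 1.9, -3.8]
opening: 0.226
grip_force: 30.0
```

>>> arm_command(targets=[[0, 0, -10, 0, 0], [0, 0, -30, 0, 0], [0, 0, -70, 0, 0], [0, 0, -110, 0, 0], [0, 0, -110, 0, 0]])

```text
t: 19.95
eef_pos: [529.1, 287.2, 177.6]
tcp_rot: [3.138, 0.008, 3.117]
ft_force: [0.0, -0.5, -1.3]
opening: 0.231
grip_force: 30.0
```

```bash
python3 -c "
from h import *
where();print(go(W(0,60.5,165),np.pi+th))"
```

```text
case frame [  3.8 373.8 177.6] yaw 3.117 F [ 0.  -0.5 -1.3] op 0.231 t 19.95
[ -40.6 -310.7   12.6   -8.1]
```

>>> arm_command(targets=[[-6, -48, 0, -2, 0], [-12, -96, 0, -4, 0], [-18, -144, 0, -6, 0], [-24, -192, 0, -8.1, 0], [-30, -240, 5, -8.1, 0]])

```text
t: 20.45
eef_pos: [551.2, 43.9, 167.2]
tcp_rot: [-3.141, 0.001, -3.024]
ft_force: [-0.0, 0.1, -0.8]
opening: 0.228
grip_force: 30.0
```

>>> arm_command(targets=[[0, -45, 0, 0, 0], [0, -72, 0, 0, 0], [0, -72, 0, 0, 0], [0, -72, 0, 0, 0], [0, -72, 0, 0, 0]])

```text
t: 20.95
eef_pos: [559.4, -24.8, 166.6]
tcp_rot: [3.141, -0.0, -3.024]
ft_force: [0.3, 0.2, -1.4]
opening: 0.227
grip_force: 30.0
```

```bash
python3 -c "
from h import *
where();print(go(W(0,61,41.5),np.pi+th))"
```

```text
case frame [ -2.6  60.4 166.6] yaw -3.024 F [ 0.3  0.2 -1.4] op 0.227 t 20.95
[ -2.6   0.6 125.1   0. ]
```

>>> arm_command(targets=[[-2, 1, 40, 0, 0], [-2, 1, 80, 0, 0], [-2, 1, 90, 0, 0], [-2, 1, 100, 0, 0], [-2, 1, 108, 0, 0]])

```text
t: 21.45
eef_pos: [562.2, -24.0, 59.1]
tcp_rot: [-3.141, 0.001, -3.024]
ft_force: [-0.3, -0.5, -1.9]
opening: 0.229
grip_force: 30.0
```

>>> arm_command(targets=[[0, 0, 6, 0, 0], [0, 0, 12, 0, 0], [0, 0, 17, 0, 0], [0, 0, 17, 0, 0], [0, 0, 17, 0, 0]])

```text
t: 21.95
eef_pos: [561.8, -24.5, 41.9]
tcp_rot: [-3.141, 0.001, -3.025]
ft_force: [0.4, 0.1, 1.1]
opening: 0.23
grip_force: 30.0
```

```bash
python3 -c "
from h import *
where()"
```

```text
case frame [-0.1 60.5 41.9] yaw -3.025 F [0.4 0.1 1.1] op 0.23 t 21.95
```

>>> arm_command(targets=[[0, 0, 0, 0, 0.34], [0, 0, 0, 0, 0.34], [0, 0, 0, 0, 0.34], [0, 0, -10, 0, 0.34], [0, 0, -40, 0, 0.34]])

```text
t: 22.45
eef_pos: [560.5, -24.2, 80.6]
tcp_rot: [3.14, -0.004, -3.025]
ft_force: [0.8, -0.2, 0.1]
opening: 0.339
grip_force: 0.0
```

>>> arm_command(targets=[[0, 0, -45, 0, 0.42], [0, 0, -85, 0, 0.42], [4, 45, -85, 2, 0.42], [8, 93, -85, 4, 0.42], [12, 140, -85, 6, 0.42]])

```text
t: 22.95
eef_pos: [532.9, 114.5, 167.8]
tcp_rot: [3.141, 0.001, -3.133]
ft_force: [0.5, 1.0, 0.3]
opening: 0.419
grip_force: 0.0
```

>>> arm_command(targets=[[-2, 40, 0, 1, 0.42], [-4, 65, 0, 2, 0.42], [-4, 65, 0, 2, 0.42], [-4, 65, 0, 2, 0.42], [-4, 65, 0, 2, 0.42]])

```text
t: 23.45
eef_pos: [536.6, 177.4, 166.9]
tcp_rot: [-3.142, 0.0, 3.118]
ft_force: [-0.2, 0.7, 0.6]
opening: 0.418
grip_force: 0.0
```

```bash
python3 -c "
from h import *
where();print(go((523.8,177,47.5),np.pi-.025))"
```

```text
case frame [ -1.6 263.9 166.9] yaw 3.118 F [-0.2  0.7  0.6] op 0.418 t 23.45
[ 1.280e+01 -7.000e-01  1.194e+02  1.000e-01]
```

>>> arm_command(targets=[[13, -1, 0, 0, 0.42], [13, -1, 40, 0, 0.42], [13, -1, 80, 0, 0.42], [13, -1, 110, 0, 0.42], [13, -1, 119, 0, 0.42]])

```text
t: 23.95
eef_pos: [522.5, 176.2, 45.2]
tcp_rot: [-3.141, -0.004, 3.117]
ft_force: [0.1, 0.4, 0.7]
opening: 0.421
grip_force: 0.0
```

>>> arm_command(targets=[[0, 0, 0, 0, 0.42], [0, 0, 0, 0, 0], [0, 0, 0, 0, 0], [0, 0, 0, 0, 0], [0, 0, 0, 0, 0]])

```text
t: 24.45
eef_pos: [524.2, 177.6, 48.9]
tcp_rot: [3.141, 0.002, 3.119]
ft_force: [-0.6, -0.6, 7.5]
opening: 0.23
grip_force: 30.0
```

>>> arm_command(targets=[[0, 0, 0, 0, 0], [0, 0, 0, 0, 0], [0, 0, -5, 0, 0], [0, 0, -10, 0, 0], [0, 0, -15, 0, 0]])

```text
t: 24.95
eef_pos: [523.5, 177.6, 63.1]
tcp_rot: [3.142, -0.0, 3.119]
ft_force: [-0.1, -0.4, -3.8]
opening: 0.228
grip_force: 30.0
```

>>> arm_command(targets=[[0, 0, -10, 0, 0], [0, 0, -30, 0, 0], [0, 0, -70, 0, 0], [0, 0, -105, 0, 0], [0, 0, -105, 0, 0]])

```text
t: 25.45
eef_pos: [525.4, 178.1, 172.8]
tcp_rot: [3.14, 0.008, 3.119]
ft_force: [0.8, 0.0, -1.9]
opening: 0.233
grip_force: 30.0
```

```bash
python3 -c "
from h import *
where();print(go(W(0,13,165),np.pi+th))"
```

```text
case frame [-12.7 265.9 172.8] yaw 3.119 F [ 0.8  0.  -1.9] op 0.233 t 25.45
[ -47.8 -248.7    7.8   -8. ]
```

>>> arm_command(targets=[[-9, -48, 0, -2, 0], [-18, -96, 0, -4, 0], [-28, -144, 0, -6, 0], [-38, -192, 0, -8, 0], [-46, -236, 4, -8, 0]])

```text
t: 25.95
eef_pos: [564.3, -61.5, 163.9]
tcp_rot: [-3.141, 0.001, -3.024]
ft_force: [1.2, 0.7, -1.5]
opening: 0.23
grip_force: 30.0
```

>>> arm_command(targets=[[0, -12, 0, 0, 0], [0, -12, 0, 0, 0], [0, -12, 0, 0, 0], [0, -12, 0, 0, 0], [0, -12, 0, 0, 0]])

```text
t: 26.45
eef_pos: [565.4, -69.9, 163.8]
tcp_rot: [3.141, 0.0, -3.023]
ft_force: [0.3, 0.2, -1.3]
opening: 0.23
grip_force: 30.0
```

```bash
python3 -c "
from h import *
where();print(go(W(0,13,41.5),np.pi+th))"
```

```text
case frame [ -1.8  14.9 163.8] yaw -3.023 F [ 0.3  0.2 -1.3] op 0.23 t 26.45
[-1.800e+00 -1.900e+00  1.223e+02  1.000e-01]
```

>>> arm_command(targets=[[-2, -2, 30, 0, 0], [-2, -2, 70, 0, 0], [-2, -2, 85, 0, 0], [-2, -2, 97, 0, 0], [-2, -2, 105, 0, 0]])

```text
t: 26.95
eef_pos: [567.8, -72.4, 58.1]
tcp_rot: [3.141, -0.0, -3.024]
ft_force: [0.4, 0.3, -1.2]
opening: 0.222
grip_force: 30.0
```

>>> arm_command(targets=[[0, 0, 6, 0, 0], [0, 0, 12, 0, 0], [0, 0, 17, 0, 0], [0, 0, 17, 0, 0], [0, 0, 17, 0, 0]])

```text
t: 27.45
eef_pos: [568.2, -73.0, 42.3]
tcp_rot: [-3.141, 0.002, -3.025]
ft_force: [0.8, 1.3, 5.2]
opening: 0.226
grip_force: 30.0
```

```bash
python3 -c "
from h import *
where()"
```

```text
case frame [ 0.6 11.5 42.3] yaw -3.025 F [0.8 1.3 5.2] op 0.226 t 27.45
```

All three mics are down. I'll release, rise, and go over behind the lid with the fingers shut.

>>> arm_command(targets=[[0, 0, 0, 0, 0.32], [0, 0, 0, 0, 0.32], [0, 0, 0, 0, 0.32], [0, 0, -10, 0, 0.32], [0, 0, -40, 0, 0.32]])

```text
t: 27.95
eef_pos: [566.6, -72.9, 80.5]
tcp_rot: [3.14, -0.004, -3.025]
ft_force: [-0.6, -0.8, 0.8]
opening: 0.319
grip_force: 0.0
```

>>> arm_command(targets=[[0, 0, -45, 0, 0.32], [0, 0, -90, 0, 0.1], [0, 0, -135, 0, 0], [0, 0, -180, 0, 0], [0, 0, -225, 0, 0]])

```text
t: 28.45
eef_pos: [567.1, -72.9, 309.4]
tcp_rot: [-3.141, 0.001, -3.025]
ft_force: [1.0, -0.0, 0.7]
opening: 0.043
grip_force: 0.0
```

>>> arm_command(targets=[[0, 0, -40, 0, 0], [-45, -6, -40, 0, 0], [-90, -11, -40, 0, 0], [-135, -11, -40, 0, 0], [-140, -11, -40, 0, 0]])

```text
t: 28.95
eef_pos: [710.8, -67.2, 344.9]
tcp_rot: [3.141, -0.001, -3.024]
ft_force: [-0.3, 0.4, -0.7]
opening: 0.008
grip_force: 0.0
```

Run:
```python
from h import *
where()
s,t=cam('top','top8');s,w=cam('wrist','w8')
# lid edge check: predicted keeper pixel in first top image for lid angles
for a in (1.58,1.64,1.70):
    r,o=142,25; print(a,np.round(proj(t,W(71-r*np.cos(a)+o*np.sin(a),0,100+r*np.sin(a)+o*np.cos(a)),None),1), np.round(proj(t,W(71-r*np.cos(a),-138,100+r*np.sin(a)),None),1))
i=cv2.imread('pics/top0.png'); g=i.mean(2).astype(int)
print(g[105:140,330].tolist());
```

```text
case frame [142.8   0.6 344.9] yaw -3.024 F [-0.3  0.4 -0.7] op 0.008 t 28.95
1.58 [347.5 122.3] [406.4 127.4]
1.64 [347.1 119.3] [405.9 124.1]
1.7 [346.7 116.4] [405.4 120.9]
[140, 140, 139, 136, 137, 136, 135, 139, 140, 141, 138, 133, 125, 101, 85, 82, 106, 143, 170, 173, 168, 144, 95, 59, 55, 56, 59, 58, 57, 57, 58, 56, 57, 58, 57]
```

>>> arm_command(targets=[[0, 0, 45, 0, 0], [0, 0, 90, 0, 0], [0, 0, 135, 0, 0], [0, 0, 135, 0, 0], [20, 0, 135, 0, 0]])

```text
t: 29.55
eef_pos: [688.7, -70.1, 212.9]
tcp_rot: [-3.141, 0.001, -3.025]
ft_force: [3.7, 1.9, 4.9]
opening: 0.008
grip_force: 2.9
```

>>> arm_command(targets=[[14, 0, 1, 0, 0], [25, 0, -1, 0, 0], [36, 0, -2, 0, 0], [47, 0, -2, 0, 0], [59, 0, -2, 0, 0]])

```text
t: 30.05
eef_pos: [629.4, -77.1, 215.4]
tcp_rot: [-3.141, 0.003, -3.025]
ft_force: [4.9, 0.8, -1.8]
opening: 0.009
grip_force: 1.9
```

```bash
python3 -c "
from h import *
where()"
```

```text
case frame [ 60.9   0.3 215.4] yaw -3.025 F [ 4.9  0.8 -1.8] op 0.009 t 30.05
```

>>> arm_command(targets=[[10, 0, 3, 0, 0], [20, 0, 7, 0, 0], [30, 0, 12, 0, 0], [40, 0, 17, 0, 0], [50, 0, 24, 0, 0]])

```text
t: 30.55
eef_pos: [579.3, -82.9, 190.3]
tcp_rot: [-3.141, 0.001, -3.025]
ft_force: [2.5, -0.6, 2.1]
opening: 0.006
grip_force: 1.7
```

>>> arm_command(targets=[[9, 0, 7, 0, 0], [17, 0, 15, 0, 0], [24, 0, 24, 0, 0], [30, 0, 34, 0, 0], [35, 0, 43, 0, 0]])

```text
t: 31.05
eef_pos: [544.5, -86.8, 145.6]
tcp_rot: [3.141, -0.0, -3.025]
ft_force: [2.6, 0.1, 1.9]
opening: 0.006
grip_force: 1.2
```

```bash
python3 -c "
from h import *
where()"
```

```text
case frame [-24.6   0.5 145.6] yaw -3.025 F [2.6 0.1 1.9] op 0.006 t 31.05
```

>>> arm_command(targets=[[2, 0, 5, 0, 0], [4, 0, 10, 0, 0], [5, 0, 14, 0, 0], [6, 0, 18, 0, 0], [6, 0, 20, 0, 0]])

```text
t: 31.55
eef_pos: [538.8, -87.4, 126.2]
tcp_rot: [3.141, -0.001, -3.025]
ft_force: [-1.8, -0.9, 3.6]
opening: 0.005
grip_force: 1.5
```

>>> arm_command(targets=[[0, 0, 2, 0, 0], [0, 0, 3, 0, 0], [0, 0, 3, 0, 0], [0, 0, 3, 0, 0]])

```text
t: 31.95
eef_pos: [539.0, -87.4, 125.1]
tcp_rot: [-3.141, 0.0, -3.025]
ft_force: [-8.6, 0.7, 21.1]
opening: 0.002
grip_force: 10.7
```

```bash
python3 -c "
from h import *
where()"
```

```text
case frame [-30.1   0.6 125.1] yaw -3.025 F [-8.6  0.7 21.1] op 0.002 t 31.95
```

The lid is closed and bears on the rim. I'll rise and look at the latch.

>>> arm_command(targets=[[0, 0, -30, 0, 0], [10, 0, -75, 0, 0.3], [20, 0, -115, 0, 0.63], [30, 0, -115, 0, 0.63], [30, 0, -115, 0, 0.63]])

```text
t: 32.45
eef_pos: [508.9, -91.0, 239.1]
tcp_rot: [-3.141, 0.002, -3.025]
ft_force: [0.9, -0.6, -0.3]
opening: 0.285
grip_force: 0.0
```

>>> arm_command(targets=[[0, 0, 0, 0, 0.63], [0, 0, 0, 0, 0.63], [0, 0, 0, 0, 0.63]])

```text
t: 32.75
eef_pos: [509.5, -90.9, 237.5]
tcp_rot: [3.141, -0.002, -3.025]
ft_force: [-0.4, 0.5, -0.8]
opening: 0.534
grip_force: 0.0
```

Run:
```python
from h import *
import pickle
s,c=cam('wrist','w9');where()
pickle.dump((s,c),open('w9.pkl','wb'))
cv2.imwrite('pics/w9c.png',cv2.resize(c['frame'][:240,220:440,::-1],None,fx=2.5,fy=2.5,interpolation=cv2.INTER_CUBIC))
```

```text
case frame [-59.8   0.6 237.7] yaw -3.025 F [ 0.2  0.8 -0.1] op 0.576 t 32.8
```

View pics/w9c.png

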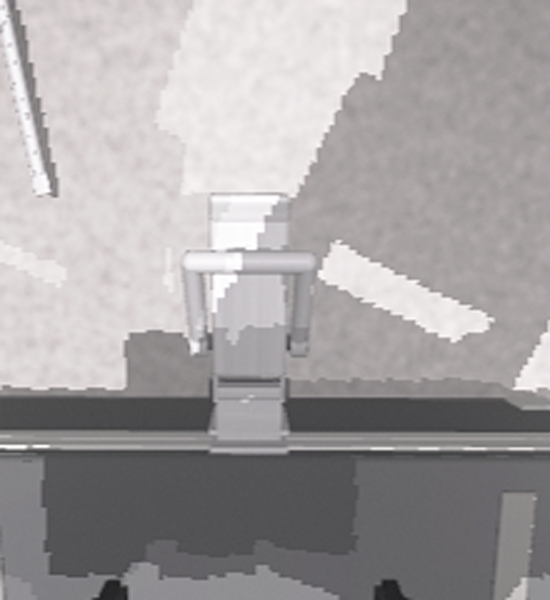

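In the latch crop the loop bar is at (248,262), i.e. full-image (319,105). The pins are at v≈139, the lever's tip at v≈78, and the keeper is at crop (249,425), in the middle of the lid front. I'll triangulate with the earlier side view.

Run:
```python
from h import *
import pickle
s,c=pickle.load(open('w9.pkl','rb'))
s3=dict(eef_pos=np.array([554.023,-183.805,156.312]),tcp_rot=np.array([-3.14154825,2.3e-5,1.68642942]))
def tri(a,b):
    o1,d1=ray(c,*a,s);o2,d2=ray(c,*b,s3)
    d1/=np.linalg.norm(d1);d2/=np.linalg.norm(d2)
    k=np.linalg.lstsq(np.c_[d1,-d2],o2-o1,rcond=None)[0]
    p,q=o1+k[0]*d1,o2+k[1]*d2;m=(p+q)/2-ctr;return np.round([m@ex,m@ey,m[2],np.linalg.norm(p-q)],1)
print('bar',tri((319.2,104.8),(129,62)))
print('pin',tri((319,139),(206,69)))
L=lambda u,v,z:(lambda q:np.round([q@ex,q@ey],1))(onz(c,u,v,z,s)-ctr)
print('keeper edges',L(319.5,160,116),L(319.5,180,116),'rim/lid edge',L(319,180,125),L(319,173,113))
print('lever end for z',[ (z,L(319,78,z)) for z in(80,90,100)])
print('keeper lip expected px',proj(c,W(-93,0,116.5),s),proj(c,W(-71,0,125),s),proj(c,W(-80,0,113),s))
print(proj(c,W(-87,0,78),s))
```

```text
bar [-1.328e+02  1.000e-01  1.177e+02  3.000e-01]
pin [-101.8   -0.4   79.8    0.2]
keeper edges [-88.2   0.2] [-71.    0.2] rim/lid edge [-73.1  -0.3] [-76.5  -0.3]
lever end for z [(80, array([-155.2,   -0.2])), (90, array([-154.7,   -0.2])), (100, array([-154.1,   -0.2]))]
keeper lip expected px (np.float64(319.29239013862764), np.float64(154.34268082966878)) (np.float64(319.3064672291707), np.float64(182.4265986702159)) (np.float64(319.3085931507749), np.float64(168.9453875332223))
(np.float64(319.3309887689373), np.float64(154.61283013694623))
```

```bash
cat > latch.py <<'E'
from h import *
PV=np.array([-87,78.])
def G(bar,s=8):
    bar=np.array(bar,float);v=bar-PV;d=np.hypot(*v)
    if d>65.5: return None
    k=np.arccos((d*d+17**2-48.5**2)/(2*d*17));a=np.arctan2(v[1],v[0])+k
    pin=PV+17*np.array([np.cos(a),np.sin(a)]);lev=(1.5*np.pi-a%(2*np.pi))
    return bar+(pin-bar)*s/48.5,lev,pin
if __name__=='__main__':
    for b in((-132.8,117.7),(-125,126),(-115,131),(-105,132),(-97,130),(-90,127),(-84,125),(-81,122),(-80,117),(-80,113)):
        g,l,p=G(b);print(b,'G',g.round(1),'TCP',(g-[3,19]).round(1),'lever',l.round(2),'pin',p.round(1))
    where();print(go(W(-130.8,0,140)),go(W(-130.8,0,92.5)))
E
python3 latch.py
```

```text
(-132.8, 117.7) G [-128.   111.3] TCP [-131.    92.3] lever 1.61 pin [-104.    78.7]
(-125, 126) G [-121.4  118.8] TCP [-124.4   99.8] lever 1.84 pin [-103.4   82.6]
(-115, 131) G [-113.   123.3] TCP [-116.   104.3] lever 1.93 pin [-102.9   84. ]
(-105, 132) G [-104.7  124. ] TCP [-107.7  105. ] lever 1.9 pin [-103.1   83.5]
(-97, 130) G [-98.1 122.1] TCP [-101.1  103.1] lever 1.8 pin [-103.5   81.9]
(-90, 127) G [-92.3 119.3] TCP [-95.3 100.3] lever 1.72 pin [-103.8   80.5]
(-84, 125) G [-87.3 117.7] TCP [-90.3  98.7] lever 1.73 pin [-103.8   80.7]
(-81, 122) G [-84.8 115. ] TCP [-87.8  96. ] lever 1.65 pin [-104.    79.3]
(-80, 117) G [-83.9 110. ] TCP [-86.9  91. ] lever 1.37 pin [-103.7   74.7]
(-80, 113) G [-83.6 105.9] TCP [-86.6  86.9] lever 1.06 pin [-101.8   69.7]
case frame [-59.8   0.6 237.7] yaw -3.025 F [ 0.2  0.8 -0.1] op 0.576 t 32.8
[71.  -0.6 97.7  0. ] [ 71.   -0.6 145.2   0. ]
```

>>> arm_command(targets=[[36, 0, 10, 0, 0.63], [71, -0.5, 40, 0, 0.63], [71, -0.5, 80, 0, 0.63], [71, -0.5, 98, 0, 0.63], [71, -0.5, 98, 0, 0.63]])

```text
t: 33.3
eef_pos: [438.0, -99.4, 138.5]
tcp_rot: [3.139, -0.004, -3.025]
ft_force: [-0.7, -0.6, -0.1]
opening: 0.63
grip_force: 0.0
```

>>> arm_command(targets=[[0, 0, 0, 0, 0.63], [0, 0, 20, 0, 0.63], [0, 0, 40, 0, 0.63], [0, 0, 47, 0, 0.63], [0, 0, 47, 0, 0.63]])

```text
t: 33.8
eef_pos: [439.2, -99.7, 93.8]
tcp_rot: [3.141, -0.0, -3.025]
ft_force: [-0.8, -0.5, -0.0]
opening: 0.628
grip_force: 0.0
```

```bash
python3 -c "
from h import *
where()"
```

```text
case frame [-130.7    0.    93.8] yaw -3.025 F [-0.8 -0.5 -0. ] op 0.628 t 33.8
```

Now I close on the legs.

>>> arm_command(targets=[[0, 0, 1, 0, 0], [0, 0, 1, 0, 0], [0, 0, 1, 0, 0], [0, 0, 1, 0, 0], [0, 0, 1, 0, 0]])

```text
t: 34.3
eef_pos: [439.1, -99.7, 92.9]
tcp_rot: [-3.141, 0.001, -3.025]
ft_force: [-0.5, 0.7, 0.9]
opening: 0.45
grip_force: 30.0
```

```bash
python3 -c "
from h import *
where();print(env.state()['grip_force'])"
```

```text
case frame [-1.308e+02  1.000e-01  9.290e+01] yaw -3.025 F [-0.5  0.7  0.9] op 0.45 t 34.3
30.000288784503937
```

>>> arm_command(targets=[[-6, 0, -8, 0, 0], [-11, 0, -11, 0, 0], [-15, 0, -12, 0, 0], [-19, 0, -13, 0, 0], [-23, 0, -13, 0, 0]])

```text
t: 34.8
eef_pos: [460.6, -96.9, 105.8]
tcp_rot: [3.141, -0.004, -3.025]
ft_force: [-9.1, -3.1, 3.7]
opening: 0.451
grip_force: 30.0
```

```bash
python3 -c "
from h import *
where();print(env.state()['grip_force'])"
```

```text
case frame [-109.1    0.3  105.8] yaw -3.025 F [-9.1 -3.1  3.7] op 0.451 t 34.8
30.000894404947758
```

>>> arm_command(targets=[[-4, 0, 0, 0, 0], [-8, 0, 0, 0, 0], [-12, 0, 1, 0, 0], [-16, 0, 2, 0, 0], [-19, 0, 3, 0, 0]])

```text
t: 35.3
eef_pos: [479.7, -94.8, 102.7]
tcp_rot: [3.141, -0.003, -3.025]
ft_force: [-5.5, -2.0, 2.4]
opening: 0.452
grip_force: 30.0
```

Run:
```python
from h import *
where()
s,c=cam('wrist','w10')
cv2.imwrite('pics/w10c.png',cv2.resize(c['frame'][90:330,200:440,::-1],None,fx=2.5,fy=2.5,interpolation=cv2.INTER_CUBIC))
```

```text
case frame [-89.8   0.2 102.7] yaw -3.025 F [-5.5 -2.   2.4] op 0.452 t 35.3
```

View pics/w10c.png

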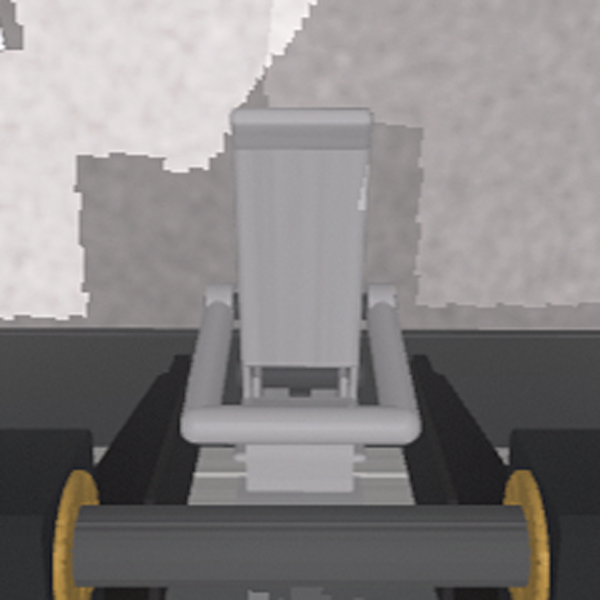

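The loop now stands up. The bar is at crop (300,425), full-image (320,260), over the keeper's outer end; the keeper spans v≈268–286.

Run:
```python
from latch import *
s,c=cam('wrist')
for z in (120,125,130,135): q=onz(c,320,260,z,s)-ctr;print(z,(q@ex).round(1))
for z in (75,80,85): q=onz(c,320,209,z,s)-ctr;print('pin',z,(q@ex).round(1))
for n,p in dict(lipout=(-93,0,116.5),lipin=(-89,0,116.5),seat=(-80,0,113),lidtop=(-71,0,125)).items(): print(n,np.round(proj(c,W(*p),s),1))
where()
```

```text
120 -92.7
125 -95.1
130 -97.5
135 -99.9
pin 75 -104.1
pin 80 -105.7
pin 85 -107.3
lipout [319.9 256.3]
lipin [319.9 263.9]
seat [319.9 277. ]
lidtop [319.9 306.1]
case frame [-89.4   0.2 102.6] yaw -3.025 F [-3.9 -0.6  0.1] op 0.455 t 35.4
```

The loop slid outward within the pads (bar at about x -97, z 128). I'll regrip further out.

>>> arm_command(targets=[[0, 0, 0, 0, 0.56], [0, 0, 0, 0, 0.56], [12, 0, 2, 0, 0.56], [12, 0, 2, 0, 0.56], [12, 0, 2, 0, 0.56]])

```text
t: 35.9
eef_pos: [468.5, -96.3, 100.7]
tcp_rot: [3.142, 0.0, -3.025]
ft_force: [-0.4, 0.1, 0.2]
opening: 0.559
grip_force: 0.0
```

>>> arm_command(targets=[[0, 0, 0, 0, 0], [0, 0, 0, 0, 0], [0, 0, 0, 0, 0], [0, 0, 0, 0, 0]])

```text
t: 36.3
eef_pos: [468.9, -96.2, 100.7]
tcp_rot: [-3.142, 0.0, -3.025]
ft_force: [1.2, -0.2, 0.6]
opening: 0.454
grip_force: 30.0
```

```bash
cat > bar.py <<'E'
from latch import *
s,c=cam('wrist');where()
f=c['frame'][:,300:340].mean((1,2)).astype(int)
print('rows',list(zip(range(225,295),f[225:295])))
E
python3 bar.py
```

```text
case frame [-100.8    0.   100.6] yaw -3.025 F [ 0.3 -0.6  1.2] op 0.453 t 36.35
rows [(225, np.int64(160)), (226, np.int64(160)), (227, np.int64(160)), (228, np.int64(160)), (229, np.int64(160)), (230, np.int64(160)), (231, np.int64(160)), (232, np.int64(160)), (233, np.int64(160)), (234, np.int64(160)), (235, np.int64(160)), (236, np.int64(160)), (237, np.int64(160)), (238, np.int64(160)), (239, np.int64(160)), (240, np.int64(160)), (241, np.int64(160)), (242, np.int64(160)), (243, np.int64(160)), (244, np.int64(160)), (245, np.int64(160)), (246, np.int64(160)), (247, np.int64(160)), (248, np.int64(160)), (249, np.int64(160)), (250, np.int64(160)), (251, np.int64(160)), (252, np.int64(160)), (253, np.int64(160)), (254, np.int64(166)), (255, np.int64(128)), (256, np.int64(90)), (257, np.int64(92)), (258, np.int64(93)), (259, np.int64(92)), (260, np.int64(94)), (261, np.int64(94)), (262, np.int64(92)), (263, np.int64(102)), (264, np.int64(121)), (265, np.int64(126)), (266, np.int64(132)), (267, np.int64(132)), (268, np.int64(132)), (269, np.int64(132)), (270, np.int64(129)), (271, np.int64(128)), (272, np.int64(128)), (273, np.int64(126)), (274, np.int64(127)), (275, np.int64(126)), (276, np.int64(119)), (277, np.int64(130)), (278, np.int64(142)), (279, np.int64(150)), (280, np.int64(156)), (281, np.int64(160)), (282, np.int64(164)), (283, np.int64(168)), (284, np.int64(177)), (285, np.int64(179)), (286, np.int64(176)), (287, np.int64(173)), (288, np.int64(169)), (289, np.int64(166)), (290, np.int64(160)), (291, np.int64(154)), (292, np.int64(73)), (293, np.int64(68)), (294, np.int64(72))]
```

>>> arm_command(targets=[[-3, 0, -1, 0, 0], [-6, 0, -1, 0, 0], [-9, 0, -1, 0, 0], [-12, 0, 0, 0, 0], [-14, 0, 1, 0, 0]])

```text
t: 36.85
eef_pos: [481.2, -94.6, 99.1]
tcp_rot: [3.141, -0.004, -3.025]
ft_force: [-6.4, -3.9, 1.1]
opening: 0.456
grip_force: 30.0
```

Run:
```python
from latch import *
s,c=cam('wrist');where()
f=c['frame'][:,300:340].mean((1,2)).astype(int)
print(list(zip(range(235,300),f[235:300].tolist())))
for v in (270,275,280,285):print(v,[(z,((onz(c,320,v,z,s)-ctr)@ex).round(1)) for z in (122,126,130)])
```

```text
case frame [-88.1   0.2  99.1] yaw -3.025 F [-6.9 -3.5  2.2] op 0.454 t 36.9
[(235, 159), (236, 164), (237, 125), (238, 91), (239, 94), (240, 93), (241, 96), (242, 96), (243, 95), (244, 91), (245, 101), (246, 119), (247, 121), (248, 122), (249, 130), (250, 131), (251, 131), (252, 128), (253, 128), (254, 126), (255, 128), (256, 129), (257, 128), (258, 157), (259, 164), (260, 166), (261, 163), (262, 163), (263, 162), (264, 155), (265, 160), (266, 170), (267, 170), (268, 168), (269, 169), (270, 171), (271, 173), (272, 174), (273, 131), (274, 134), (275, 145), (276, 153), (277, 159), (278, 163), (279, 166), (280, 171), (281, 181), (282, 178), (283, 173), (284, 170), (285, 169), (286, 166), (287, 158), (288, 143), (289, 129), (290, 131), (291, 135), (292, 72), (293, 69), (294, 72), (295, 73), (296, 77), (297, 78), (298, 76), (299, 93)]
270 [(122, np.float64(-89.3)), (126, np.float64(-91.3)), (130, np.float64(-93.4))]
275 [(122, np.float64(-86.7)), (126, np.float64(-88.8)), (130, np.float64(-90.9))]
280 [(122, np.float64(-84.1)), (126, np.float64(-86.3)), (130, np.float64(-88.5))]
285 [(122, np.float64(-81.5)), (126, np.float64(-83.8)), (130, np.float64(-86.0))]
```

>>> arm_command(targets=[[-3, 0, 0, 0, 0], [-5, 0, 1, 0, 0], [-5, 0, 3, 0, 0], [-5, 0, 5, 0, 0], [-5, 0, 7, 0, 0]])

```text
t: 37.4
eef_pos: [486.4, -94.0, 92.2]
tcp_rot: [3.141, -0.003, -3.025]
ft_force: [-4.5, -2.1, 1.2]
opening: 0.451
grip_force: 30.1
```

Run:
```python
from latch import *
s,c=cam('wrist');where()
f=c['frame'][:,300:340].mean((1,2)).astype(int)
print(list(zip(range(235,300),f[235:300].tolist())))
for v in (270,275,280,285):print(v,[(z,((onz(c,320,v,z,s)-ctr)@ex).round(1)) for z in (113,117,121)])
```

```text
case frame [-83.1   0.2  92. ] yaw -3.025 F [-5.1 -3.  -0.3] op 0.454 t 37.45
[(235, 94), (236, 94), (237, 96), (238, 95), (239, 94), (240, 91), (241, 93), (242, 119), (243, 119), (244, 122), (245, 132), (246, 131), (247, 132), (248, 128), (249, 128), (250, 127), (251, 129), (252, 130), (253, 129), (254, 158), (255, 164), (256, 166), (257, 163), (258, 163), (259, 163), (260, 162), (261, 152), (262, 170), (263, 170), (264, 170), (265, 168), (266, 169), (267, 172), (268, 172), (269, 171), (270, 172), (271, 133), (272, 133), (273, 144), (274, 152), (275, 158), (276, 163), (277, 166), (278, 172), (279, 178), (280, 181), (281, 174), (282, 169), (283, 169), (284, 167), (285, 160), (286, 149), (287, 130), (288, 131), (289, 130), (290, 129), (291, 135), (292, 72), (293, 69), (294, 72), (295, 73), (296, 77), (297, 78), (298, 75), (299, 93)]
270 [(113, np.float64(-83.0)), (117, np.float64(-85.0)), (121, np.float64(-87.1))]
275 [(113, np.float64(-80.4)), (117, np.float64(-82.5)), (121, np.float64(-84.6))]
280 [(113, np.float64(-77.8)), (117, np.float64(-80.0)), (121, np.float64(-82.1))]
285 [(113, np.float64(-75.1)), (117, np.float64(-77.4)), (121, np.float64(-79.6))]
```

>>> arm_command(targets=[[0, 0, 2, 0, 0], [0, 0, 4, 0, 0], [0, 0, 5, 0, 0], [0, 0, 5, 0, 0]])

```text
t: 37.85
eef_pos: [486.6, -94.0, 88.4]
tcp_rot: [3.141, -0.002, -3.026]
ft_force: [-10.5, -1.6, 16.9]
opening: 0.455
grip_force: 40.1
```

Run:
```python
from latch import *
s,c=cam('wrist','w13');where()
f=c['frame'][:,300:340].mean((1,2)).astype(int)
print(list(zip(range(250,300),f[250:300].tolist())))
for v in (265,270,275,280,285):print(v,[(z,((onz(c,320,v,z,s)-ctr)@ex).round(1)) for z in (113,117,121)])
```

```text
case frame [-82.9   0.2  88.3] yaw -3.026 F [-10.8  -2.2  16.2] op 0.454 t 37.9
[(250, 132), (251, 127), (252, 129), (253, 126), (254, 129), (255, 130), (256, 128), (257, 149), (258, 163), (259, 165), (260, 164), (261, 162), (262, 162), (263, 164), (264, 147), (265, 169), (266, 170), (267, 170), (268, 168), (269, 170), (270, 173), (271, 145), (272, 132), (273, 144), (274, 152), (275, 158), (276, 162), (277, 166), (278, 172), (279, 177), (280, 183), (281, 175), (282, 170), (283, 169), (284, 168), (285, 160), (286, 146), (287, 163), (288, 169), (289, 128), (290, 129), (291, 135), (292, 71), (293, 69), (294, 72), (295, 73), (296, 77), (297, 78), (298, 76), (299, 92)]
265 [(113, np.float64(-87.3)), (117, np.float64(-89.3)), (121, np.float64(-91.2))]
270 [(113, np.float64(-84.8)), (117, np.float64(-86.8)), (121, np.float64(-88.9))]
275 [(113, np.float64(-82.2)), (117, np.float64(-84.3)), (121, np.float64(-86.5))]
280 [(113, np.float64(-79.7)), (117, np.float64(-81.9)), (121, np.float64(-84.1))]
285 [(113, np.float64(-77.1)), (117, np.float64(-79.4)), (121, np.float64(-81.6))]
```

The bar rests on the hook arm (16 N up, bar near x -80, z 113). I'll release, rise clear, shut the fingers, and go over the lever.

>>> arm_command(targets=[[0, 0, -1, 0, 0], [0, 0, -1, 0, 0.57], [0, 0, -1, 0, 0.57], [0, 0, -1, 0, 0.57], [0, 0, -1, 0, 0.57]])

```text
t: 38.4
eef_pos: [486.4, -93.4, 88.2]
tcp_rot: [3.14, -0.003, -3.025]
ft_force: [-4.0, 4.0, 0.4]
opening: 0.573
grip_force: 2.2
```

>>> arm_command(targets=[[0, 0, -10, 0, 0.57], [0, 0, -40, 0, 0.57], [0, 0, -80, 0, 0.57], [20, 0, -100, 0, 0.3], [50, 0, -100, 0, 0]])

```text
t: 38.9
eef_pos: [439.6, -100.4, 191.8]
tcp_rot: [-3.139, 0.006, -3.024]
ft_force: [-0.8, -0.2, 0.1]
opening: 0.449
grip_force: 0.0
```

>>> arm_command(targets=[[7, 0, 0, 0, 0], [7, 0, 0, 0, 0], [7, 0, 0, 0, 0], [7, 0, 0, 0, 0]])

```text
t: 39.3
eef_pos: [431.9, -100.7, 188.5]
tcp_rot: [3.142, 0.0, -3.025]
ft_force: [0.5, 0.2, 0.0]
opening: 0.12
grip_force: 0.0
```

Run:
```python
from latch import *
s,c=cam('wrist','w14');where()
cv2.imwrite('pics/w14c.png',cv2.resize(c['frame'][60:300,200:440,::-1],None,fx=2.5,fy=2.5,interpolation=cv2.INTER_CUBIC))
print(np.round([proj(c,W(-80,0,113),s),proj(c,W(-93,0,116.5),s)],1))
for a in (1.0,1.2,1.4):print(a,np.round(proj(c,W(-87-69*np.sin(a)-6*np.cos(a),0,78-69*np.cos(a)+6*np.sin(a)),s),1))
```

```text
case frame [-138.2   -0.   188.4] yaw -3.025 F [ 0.2 -0.2 -1.3] op 0.085 t 39.35
[[320.3 279.8]
 [320.3 266.7]]
1.0 [320.2 175.7]
1.2 [320.2 173. ]
1.4 [320.3 173.3]
```

View pics/w14c.png

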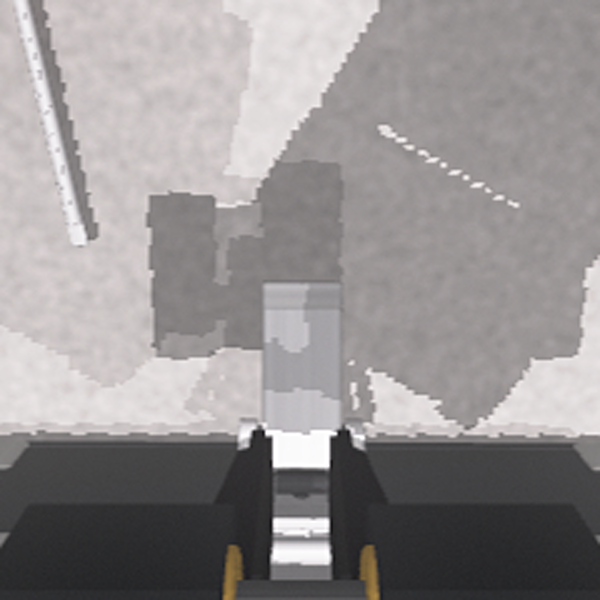

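The lever's tip is at v≈173, about 1.2 rad, with the bar and keeper together at v≈270–280. Now I push the lever down.

>>> arm_command(targets=[[2, 0, 45, 0, 0], [2, 0, 90, 0, 0], [2, 0, 113, 0, 0], [2, 0, 113, 0, 0], [2, 0, 113, 0, 0]])

```text
t: 39.85
eef_pos: [429.4, -100.9, 75.7]
tcp_rot: [3.141, -0.001, -3.025]
ft_force: [0.1, -0.1, -0.3]
opening: 0.009
grip_force: 0.0
```

>>> arm_command(targets=[[0, 0, 12, 0, 0], [-2, 0, 16, 0, 0], [-4, 0, 20, 0, 0], [-7, 0, 24, 0, 0], [-10, 0, 28, 0, 0]])

```text
t: 40.35
eef_pos: [439.6, -99.9, 47.9]
tcp_rot: [-3.141, 0.001, -3.025]
ft_force: [-1.2, -2.0, 3.1]
opening: 0.003
grip_force: 1.4
```

```bash
python3 -c "
from h import *
where()"
```

```text
case frame [-130.3   -0.2   47.9] yaw -3.025 F [-1.2 -2.   3.1] op 0.003 t 40.35
```

>>> arm_command(targets=[[-3, 0, 1, 0, 0], [-6, 0, 2, 0, 0], [-9, 0, 2, 0, 0], [-12, 0, 2, 0, 0], [-15, 0, 2, 0, 0]])

```text
t: 40.85
eef_pos: [454.1, -97.9, 45.6]
tcp_rot: [3.141, 0.0, -3.025]
ft_force: [-3.3, -0.3, -0.0]
opening: 0.005
grip_force: 1.0
```

```bash
python3 -c "
from h import *
where()"
```

```text
case frame [-1.156e+02  1.000e-01  4.560e+01] yaw -3.025 F [-3.3 -0.3 -0. ] op 0.005 t 40.85
```

>>> arm_command(targets=[[-2, 0, 0, 0, 0], [-4, 0, 0, 0, 0], [-6, 0, 0, 0, 0], [-7, 0, 0, 0, 0], [-7, 0, 0, 0, 0]])

```text
t: 41.35
eef_pos: [461.3, -97.2, 45.7]
tcp_rot: [-3.141, 0.001, -3.025]
ft_force: [0.9, 0.2, 0.1]
opening: 0.003
grip_force: 0.0
```

```bash
python3 -c "
from h import *
where()"
```

```text
case frame [-1.085e+02 -1.000e-01  4.570e+01] yaw -3.025 F [0.9 0.2 0.1] op 0.003 t 41.35
```

The lever snapped home on its own (no contact force left). I'll back off and check by numbers.

>>> arm_command(targets=[[20, 0, 0, 0, 0], [40, 0, -30, 0, 0], [40, 0, -80, 0, 0], [20, 0, -130, 0, 0], [-10, 0, -180, 0, 0]])

```text
t: 41.85
eef_pos: [464.4, -96.7, 218.0]
tcp_rot: [-3.141, 0.001, -3.026]
ft_force: [0.5, 0.0, -0.9]
opening: 0.006
grip_force: 0.0
```

>>> arm_command(targets=[[-35, 0, -12, 0, 0], [-38, 0, -12, 0, 0], [-38, 0, -12, 0, 0], [-38, 0, -12, 0, 0]])

```text
t: 42.25
eef_pos: [501.2, -92.1, 226.2]
tcp_rot: [3.141, -0.002, -3.025]
ft_force: [0.5, 0.3, -0.1]
opening: 0.005
grip_force: 0.0
```

Run:
```python
from latch import *
import pickle
s,c=cam('wrist','w15');where()
print('lever end if home/0.3:',[np.round(proj(c,W(-87-69*np.sin(a)-6*np.cos(a),0,78-69*np.cos(a)+6*np.sin(a)),s),0) for a in (0,.1,.3,1.)])
for n,p in dict(seat=(-80,0,113),lipout=(-93,0,116.5),lidedge=(-71,0,125),wallfront=(-71,40,100)).items(): print(n,np.round(proj(c,W(*p),s),1))
print('bar ends', np.round([proj(c,W(-80,y,113),s) for y in(-22,-13,13,22)],0))
g=c['frame'].mean(2).astype(int)
print('mid col',list(zip(range(80,190,1),g[80:190,316:324].mean(1).astype(int).tolist())))
print('side col +18',list(zip(range(130,190,2),g[130:190:2,336:340].mean(1).astype(int).tolist())))
# lid edge slope near vs w9
```

```text
case frame [-6.820e+01  2.000e-01  2.263e+02] yaw -3.025 F [-0.3 -1.1  0.4] op 0.006 t 42.3
lever end if home/0.3: [array([320., 149.]), array([320., 143.]), array([320., 131.]), array([320.,  96.])]
seat [319.6 181.6]
lipout [319.6 166.9]
lidedge [319.6 195.9]
wallfront [365.6 188.3]
bar ends [[293. 182.]
 [304. 182.]
 [335. 182.]
 [346. 182.]]
mid col [(80, 234), (81, 235), (82, 235), (83, 235), (84, 234), (85, 233), (86, 232), (87, 231), (88, 233), (89, 235), (90, 234), (91, 233), (92, 232), (93, 232), (94, 232), (95, 233), (96, 232), (97, 230), (98, 231), (99, 232), (100, 234), (101, 234), (102, 234), (103, 234), (104, 233), (105, 234), (106, 222), (107, 221), (108, 223), (109, 205), (110, 204), (111, 187), (112, 187), (113, 191), (114, 172), (115, 171), (116, 163), (117, 162), (118, 161), (119, 161), (120, 163), (121, 141), (122, 140), (123, 139), (124, 139), (125, 141), (126, 142), (127, 142), (128, 142), (129, 140), (130, 141), (131, 139), (132, 140), (133, 138), (134, 139), (135, 140), (136, 140), (137, 140), (138, 140), (139, 139), (140, 140), (141, 154), (142, 153), (143, 1
[... 226 characters left out ...]
 106), (163, 81), (164, 80), (165, 128), (166, 126), (167, 147), (168, 201), (169, 201), (170, 197), (171, 180), (172, 158), (173, 183), (174, 199), (175, 218), (176, 203), (177, 189), (178, 173), (179, 153), (180, 201), (181, 199), (182, 198), (183, 193), (184, 192), (185, 196), (186, 198), (187, 178), (188, 158), (189, 127)]
side col +18 [(130, 170), (132, 173), (134, 167), (136, 163), (138, 163), (140, 160), (142, 164), (144, 167), (146, 166), (148, 165), (150, 164), (152, 160), (154, 156), (156, 160), (158, 161), (160, 140), (162, 156), (164, 130), (166, 121), (168, 118), (170, 116), (172, 156), (174, 170), (176, 169), (178, 151), (180, 74), (182, 75), (184, 120), (186, 132), (188, 134)]
```

The lever's end shows at v≈141–146, against about 149 for fully home. That's too close to 0.1 rad to trust, so I'll press it once more, higher up so the gripper's body clears the lid.

>>> arm_command(targets=[[40, 0, 10, 0, 0], [75, 0, 50, 0, 0], [75, 0, 95, 0, 0], [75, 0, 140, 0, 0], [75, 0, 173, 0, 0]])

```text
t: 42.8
eef_pos: [426.1, -100.9, 52.1]
tcp_rot: [3.141, -0.002, -3.026]
ft_force: [0.7, -0.1, -0.0]
opening: 0.003
grip_force: 0.0
```

>>> arm_command(targets=[[-15, 0, 0, 0, 0], [-27, 0, 0, 0, 0], [-32, 0, 0, 0, 0], [-34, 0, 0, 0, 0], [-36, 0, 0, 0, 0]])

```text
t: 43.3
eef_pos: [463.5, -96.7, 54.7]
tcp_rot: [-3.141, 0.001, -3.025]
ft_force: [-0.3, 0.2, -0.6]
opening: 0.007
grip_force: 0.2
```

```bash
python3 -c "
from h import *
where()"
```

```text
case frame [-106.2    0.2   54.7] yaw -3.025 F [-0.3  0.2 -0.6] op 0.007 t 43.3
```

>>> arm_command(targets=[[-1, 0, 0, 0, 0], [-2, 0, 0, 0, 0], [-3, 0, 0, 0, 0], [-3, 0, 0, 0, 0], [-3, 0, 0, 0, 0]])

```text
t: 43.8
eef_pos: [464.7, -96.5, 54.4]
tcp_rot: [3.141, -0.003, -3.025]
ft_force: [-11.3, -6.5, 9.6]
opening: 0.003
grip_force: 6.2
```

```bash
python3 -c "
from h import *
where()"
```

```text
case frame [-105.     0.3   54.4] yaw -3.025 F [-11.3  -6.5   9.6] op 0.003 t 43.8
```

Hard stop felt, so the lever is home. The bar images just inside the lip, about 5 mm from the seat. I'll retreat and hand in.

>>> arm_command(targets=[[20, 0, 0, 0, 0], [50, 0, -10, 0, 0], [50, 0, -60, 0, 0], [50, 0, -110, 0, 0], [50, 0, -150, 0, 0]])

```text
t: 44.3
eef_pos: [416.7, -102.3, 206.9]
tcp_rot: [-3.141, 0.002, -3.025]
ft_force: [1.2, -0.9, 0.2]
opening: 0.002
grip_force: 0.0
```

>>> arm_command(targets=[[-45, 0, -20, 0, 0], [-87, 0, -20, 0, 0], [-87, 0, -20, 0, 0], [-87, 0, -20, 0, 0], [-87, 0, -20, 0, 0]])

```text
t: 44.8
eef_pos: [502.3, -92.1, 223.8]
tcp_rot: [3.141, -0.001, -3.025]
ft_force: [0.6, -0.7, -1.2]
opening: 0.005
grip_force: 0.0
```

Run:
```python
from latch import *
s,c=cam('wrist','w16');where()
g=c['frame'].mean(2).astype(int)
print('home .1',[np.round(proj(c,W(-87-69*np.sin(a)-6*np.cos(a),0,78-69*np.cos(a)+6*np.sin(a)),s),0)[1] for a in (0,.1,.2)],'seat',proj(c,W(-80,0,113),s)[1],'lipout',proj(c,W(-93,0,116.5),s)[1])
print(list(zip(range(125,195),g[125:195,316:324].mean(1).astype(int).tolist())))
print(list(zip(range(150,195),g[150:195,335:339].mean(1).astype(int).tolist())))
```

```text
case frame [-6.71e+01  1.00e-01  2.24e+02] yaw -3.025 F [-0.3  0.7  0.5] op 0.003 t 44.85
home .1 [np.float64(148.0), np.float64(142.0), np.float64(136.0)] seat 180.86651956577788 lipout 165.97543297669188
[(125, 142), (126, 143), (127, 142), (128, 141), (129, 141), (130, 140), (131, 140), (132, 139), (133, 140), (134, 141), (135, 141), (136, 141), (137, 141), (138, 140), (139, 139), (140, 138), (141, 137), (142, 137), (143, 137), (144, 137), (145, 139), (146, 151), (147, 153), (148, 157), (149, 148), (150, 128), (151, 128), (152, 129), (153, 130), (154, 129), (155, 129), (156, 129), (157, 124), (158, 169), (159, 180), (160, 167), (161, 110), (162, 80), (163, 80), (164, 118), (165, 125), (166, 144), (167, 201), (168, 201), (169, 198), (170, 186), (171, 144), (172, 182), (173, 197), (174, 218), (175, 209), (176, 194), (177, 179), (178, 155), (179, 202), (180, 200), (181, 198), (182, 198), (183, 193), (184, 194), (185, 198), (186, 187), (187, 170), (188, 135), (189, 127), (190, 123), (191, 162), (192, 206), (193, 213), (194, 100)]
[(150, 165), (151, 163), (152, 160), (153, 157), (154, 157), (155, 160), (156, 161), (157, 161), (158, 163), (159, 148), (160, 139), (161, 128), (162, 125), (163, 133), (164, 126), (165, 116), (166, 108), (167, 106), (168, 103), (169, 105), (170, 121), (171, 155), (172, 162), (173, 169), (174, 186), (175, 172), (176, 162), (177, 153), (178, 144), (179, 86), (180, 87), (181, 91), (182, 93), (183, 115), (184, 151), (185, 139), (186, 143), (187, 143), (188, 131), (189, 132), (190, 137), (191, 173), (192, 120), (193, 102), (194, 81)]
```

```bash
python3 -c "
from h import *
print(env.job_done())"
```

```text
the job is handed in; nothing more can be done
None
```

I packed the three microphones present and the calibrator, closed and latched the lid, pressed the lever home, and handed the job in after about 45 s of robot time; no verdict came back, and the bar sits about 5 mm from the keeper seat (limit 9 mm).

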